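# Load the tape dispenser with the roll at the back of the tape stand

### The job

Load the red tape into the empty blue dispenser: it hangs at the back of the green stand, behind the yellow and the black roll, so hang those two on the white spare stand first and, once the red roll is on the dispenser's spindle, put them back on the green stand, each in the same bay where it hung before. Never let a roll touch the bench, because the sticky edges pick up glass splinters, and leave the jar, the dish and the piece of glass on the bench where they are.

Things in the scene. Friction and masses are not known exactly. Their poses are not given: they have to be found in the camera images.
- red_roll: Red roll of vinyl tape, the one to load. 64 mm across, 24 mm wide, bore 40 mm, about 0.1 kg. Origin: its centre; x axis: along the bore (at the start toward the upright). It hangs level by the top of its bore. Grip it from above across its diameter; lift it 14 mm off the rod before drawing it off. Starts in the rear bay of the green stand.
- yellow_roll: Yellow roll of vinyl tape. 64 mm across, 24 mm wide, bore 40 mm, about 0.1 kg. Origin: its centre; x axis: along the bore (at the start toward the upright). It hangs level by the top of its bore. Grip it from above across its diameter; lift it 14 mm off the rod before drawing it off. Starts in the middle or front bay of the green stand.
- black_roll: Black roll of vinyl tape. 64 mm across, 24 mm wide, bore 40 mm, about 0.1 kg. Origin: its centre; x axis: along the bore (at the start toward the upright). It hangs level by the top of its bore. Grip it from above across its diameter; lift it 14 mm off the rod before drawing it off. Starts in the front or middle bay of the green stand.
- storage_stand: Green stand, fixed, 157 mm high: level steel rod 12 mm thick, axis 140 mm up. Origin: bench below the rod's middle; the rod points to local -x (robot's side), from shoulder x=+64 to end x=-74 mm. Black collars at x=+21, -21 and end button (all 18 mm across) part it into bays centred at x=+42 (rear), 0, -42 mm (front), 7 mm play each way. Hung roll's centre: 126 mm up.
- spare_stand: White spare stand, fixed, 157 mm high, empty at the start: level steel rod 12 mm thick, axis 140 mm up, no collars. Origin: bench below the rod's middle; the rod points to local -x (robot's side), usable from x=+64 to -64 mm, end button 18 mm across to x=-74 mm. Hung roll's centre: 126 mm up. Holds two rolls with room to spare, e.g. at x=+40 and -15 mm.
- dispenser: Blue tape dispenser, fixed, empty: level white spindle 20 mm thick, axis 140 mm up, pointing to local -x (robot's side) from flange x=+26 to end lip x=-18..-27 mm (24 mm across). Origin: bench below the spindle. Roll at home: centre x=+4 mm (8 mm play each way), 130 mm up. Cheek behind the flange 170 mm high; cutter at y=-50..-78 mm, 70 mm high.
- jar: Clear jar with blue glass, 62 mm across and 70 mm high, standing on the bench; bystander. Origin: centre of its underside.
- dish: Round dish of small tesserae, 69 mm across and 18 mm high, standing on the bench; bystander. Origin: centre of its underside.
- offcut: Loose green piece of glass, 42 x 65 x 8 mm, flat on the bench; bystander. Origin: centre of its underside.

How it is judged:
By the outcome, as a careful person would: the job done as asked, in the order asked, and still so for the second after the job is handed in, with the robot touching nothing.
It also fails if it takes over 131 s, if anything falls off the work surface, if the arm or the gripper's body presses on something with over 40 N, if the wrist force passes 120 N, or if a joint passes its speed limit or range.

### The arm

A 6-joint arm with a two-finger parallel gripper is mounted at the origin on a cart in front of the work surface, level with it; the furniture and walls round the work are solid. World frame = base frame: x ahead of the robot, y to its left, z up, the work surface at z = 0. Lengths are in mm, angles in degrees, forces in N, time in s.
With the tool pointing down it reaches from about 350 to 850 mm from the base axis. Payload 8.1 kg.
Tool frame: the origin (TCP) lies at the very end of the fingers, on their centre line; the grasp point (between the pads) lies 19 mm behind it (r.grasp_offset is the distance from the TCP to the grasp point, in mm); z points along the fingers, y is the line along which they close (so a half turn about z gives the same grasp; the last joint's range is limited). The gripper opens to 85 mm and grips with 20 to 120 N. Pads are 22 mm wide; open, the fingers measure 114 mm over their backs; the gripper's body (76 mm by 85 mm) begins 54 mm behind the grasp point. The pads swing forward as they close: fully open they stand 13 mm farther back than shut.
Start: joints at [63.862, 7.471, 85.268, -0, 87.261, -4.893], TCP at [217.396, 559.236, 231.292] pointing down, gripper open.
Joint ranges: [-169.43, 169.43], [-51.17, 129.36], [1.28, 143.12], [-76.62, 256.62], [0, 156.53], [-152.29, 152.29]. Speed limits (degrees/s): [136.94, 136.94, 159.86, 180, 180, 180].

### API

Orientations are given as [roll, pitch, yaw] about the fixed x, y, z axes, in that order (R = Rz(yaw) Ry(pitch) Rx(roll)).
In Python, from bench import r gives the robot as it stands.
- The arm moves only by the tool carry_out, never from a script. Its argument "commands" is a list of rows, each an object with "jaw": the finger opening in m, from 0 to 0.0854; "translation": the shift along the tool's x, y, z in m, a list of three; "spin": the turn about the tool's z in rad. A call has exactly 8 rows; each row shifts and turns the commanded pose from where the row before left it, along the tool's axes as they then stand; what a row does not reach is not made up. A row lasts 1/12 s, in which the tool goes at most 41.7 mm and 7.16 degrees, less where a joint would pass 70% of its speed; a pose out of reach is approached as far as the arm can. A call is refused whole if a number of a shift passes 0.0417 or a number of a turn 0.125, either way. A call with a gripper value outside its range is refused whole. The fingers move at their own pace and stop on an object; "squeeze" is the grip in N (left out, the last holds). Time passes only in rows, so rows that do not move let the fingers close, or fill a call up. It gives the time, the measured TCP pose, the force, the opening and the grip force at its end, in the units of the state.
- r.sense(): the state, without advancing time (a new reading comes with each control period).
- r.snapshot(name): name is "scene" or "top" or "wrist"; returns a dict with "pixels" (384x512x3 uint8, blue, green, red), "K" (3x3 intrinsics, pixels), "extrinsics" (4x4, takes a point from camera to world coordinates). Camera axes: x right, y down, z forward; pixel columns grow to the right and rows downward; lengths in mm; the calibration is good to about 2 mm. The wrist camera is an equidistant fisheye: a pixel r from the principal point sees the ray r / f radians off the axis. A picture is of the moment at which its call begins. There is no depth.
- r.hand_in(): hands the job in; it is judged then, once.
Trained networks look in a picture, given as the dict that the camera call returned (one of the last four; its "shot" number tells which), for a name from the list of things; names that differ only in an ending like _2 or _b are one class to them, and where a whole thing is asked for, a point or a joint stands for the part that bears it (a point fixed in the world has none). Each returns a list of dicts, best first, with "score" (0 to 1); they miss things now and then, are a little off and sometimes report something else, mostly with a low value. They report only what shows in the picture. A call takes as long as a camera call.
- r.spot_in(picture, target): "xy" ([column, row] in pixels, amid what is visible of it).
- r.regions_of(picture, target): "pixels" (384x512 bool, what is visible of it) and "xy" ([column, row] in pixels, amid what is visible of it).
- r.landmark_of(picture, target): "xy" ([column, row] in pixels: a listed point, or the origin of a listed thing).
The state is a dict: "time": time; "joint_pos": joint angles; "qd": joint speeds; "joint_efforts": joint torques, N m; "tool_pos": TCP position; "tcp_rot": TCP orientation; "ft_force": force on the tool from outside, world axes, zero at the start; "wrist_torque": the same for the moment, N m; "finger_gap": finger opening in mm; "grip_force": force on a finger pad.
Only numpy, scipy, OpenCV 4.12 (cv2) and the standard library are available. Lean on these libraries where they do the work, as an engineer would, in place of code of your own. Each camera call takes 0.05 s, during which the arm holds its last target. There are 200 camera calls.

## Working session

There is one attempt and no reset: what is moved stays moved. The work goes in short steps, Python scripts to look and compute and a tool call to move; the robot and the scene stay as the last step left them, time stands still between calls to the robot, and variables do not carry over. Pictures are saved under pics/ and viewed, at most 14 in all, crops included, and the job is handed in when it is done.

Besides the shell and the picture viewer there is one more tool, called after "Request:" as name([rows], argument=value, ...), one row to a line, values as JSON. carry_out: Moves the arm, as the interface text tells. Its arguments: {"type":"object","properties":{"commands":{"type":"array","items":{"type":"object","properties":{"jaw":{"type":"number"},"translation":{"type":"array","items":{"type":"number"}},"spin":{"type":"number"}}}},"squeeze":{"type":"number"}},"required":["commands"]}

```bash
mkdir -p pics; ls
cat > h.py <<'E'
from bench import r
import numpy as np, cv2
def ray(s,xy):
    K=s["K"];E=np.array(s["extrinsics"]);x=(xy[0]-K[0][2])/K[0][0];y=(xy[1]-K[1][2])/K[1][1]
    d=np.array([x,y,1.])
    if s.get("name")=="wrist":
        t=np.hypot(x,y);d=np.array([x/t*np.sin(t),y/t*np.sin(t),np.cos(t)]) if t>1e-9 else np.array([0,0,1.])
    d=E[:3,:3]@d
    return E[:3,3],d/np.linalg.norm(d)
def tri(rs):
    A=np.zeros((3,3));b=np.zeros(3)
    for o,d in rs:
        P=np.eye(3)-np.outer(d,d);A+=P;b+=P@o
    p=np.linalg.solve(A,b)
    return p,[float(np.linalg.norm((np.eye(3)-np.outer(d,d))@(p-o))) for o,d in rs]
E
python3 - <<'E'
from h import *
S={}
for n in ["scene","top","wrist"]:
    s=r.snapshot(n); s2=dict(s);s2["name"]=n;S[n]=(s,s2)
    cv2.imwrite(f"pics/{n}0.png",s["pixels"]); E=np.array(s["extrinsics"]);print(n,E[:3,3].round(),E[:3,2].round(2),[k for k in s])
for t in ["red_roll","yellow_roll","black_roll","storage_stand","spare_stand","dispenser","jar","dish","offcut"]:
    rs=[]
    for n in S:
        l=r.landmark_of(S[n][0],t)
        print(t,n,[(np.round(q["xy"]),round(q["score"],2)) for q in l[:2]])
        if l and n!="wrist": rs.append(ray(S[n][1],l[0]["xy"]))
    if len(rs)>1: 
        p,e=tri(rs);print("   ",p.round(1),np.round(e,1))
print(r.sense())
E
```

```text
pics
scene [ 54. 100. 798.] [ 0.56 -0.28 -0.78] ['pixels', 'K', 'extrinsics', 'shot']
top [ 455. -148. 1110.] [ 0.08 -0.01 -1.  ] ['pixels', 'K', 'extrinsics', 'shot']
wrist [155. 583. 372.] [ 0.24 -0.1  -0.97] ['pixels', 'K', 'extrinsics', 'shot']
red_roll scene [(array([214., 172.]), 0.58)]
red_roll top [(array([218., 151.]), 0.77)]
red_roll wrist []
    [616.2 -68.  137.2] [1.3 1.3]
yellow_roll scene [(array([213., 173.]), 0.73), (array([230., 196.]), 0.56)]
yellow_roll top [(array([230., 188.]), 0.72)]
yellow_roll wrist []
    [542.4 -70.1 208.6] [25.3 25.3]
black_roll scene [(array([221., 184.]), 0.61)]
black_roll top [(array([222., 171.]), 0.87), (array([221., 152.]), 0.28)]
black_roll wrist []
    [575.6 -71.9 132.7] [2.4 2.4]
storage_stand scene [(array([228., 214.]), 0.94)]
storage_stand top [(array([228., 180.]), 0.7), (array([240., 220.]), 0.64)]
storage_stand wrist []
    [569.3 -76.7  15.9] [2.7 2.7]
spare_stand scene [(array([165., 250.]), 0.93)]
spare_stand top [(array([219., 151.]), 0.66), (array([148., 185.]), 0.65)]
spare_stand wrist []
    [ 695.7   34.6 -250. ] [7
[... 620 characters left out ...]
.6] [3.2 3.2]
{'time': 1.5, 'joint_pos': array([ 6.38627242e+01,  7.47170380e+00,  8.52668783e+01, -6.62282778e-05,
        8.72598956e+01, -4.89374399e+00]), 'qd': array([ 0.00565073, -0.03749514,  0.02618089,  0.03006534,  0.02979586,
        0.06454351]), 'joint_efforts': array([ 1.04512063e-03, -5.69313419e+01, -5.00847781e+01, -2.41848275e-04,
        1.47171519e-03,  8.10743268e-05]), 'tool_pos': array([217.39451259, 559.25207743, 231.2954575 ]), 'tcp_rot': array([1.79998489e+02, 1.95779457e-04, 1.58756471e+02]), 'ft_force': array([ 0.22341823,  0.42504348, -0.19269894]), 'wrist_torque': array([-0.00713135,  0.02649705, -0.02137012]), 'grip_force': 0.0, 'finger_gap': 85.28419507552901}
```

Run:
```python
import cv2
a=cv2.imread("pics/top0.png")[110:260,110:410];cv2.imwrite("pics/t1.png",cv2.resize(a,(800,400),interpolation=cv2.INTER_CUBIC))
a=cv2.imread("pics/scene0.png")[110:300,130:370];cv2.imwrite("pics/s1.png",cv2.resize(a,(758,600),interpolation=cv2.INTER_CUBIC))
```

```text
(no output)
```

View pics/t1.png

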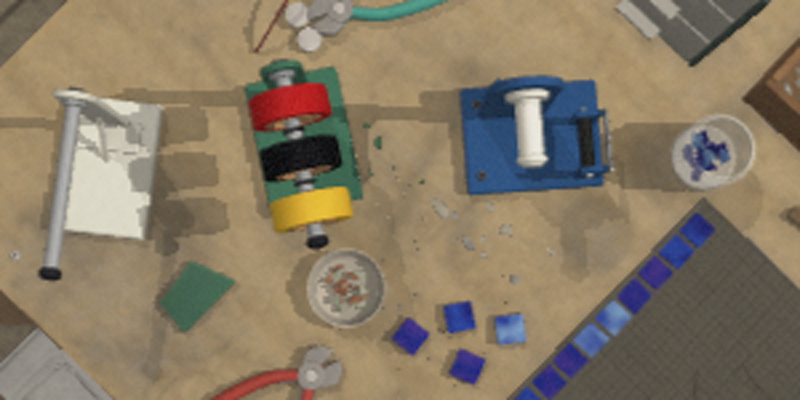

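View pics/s1.png

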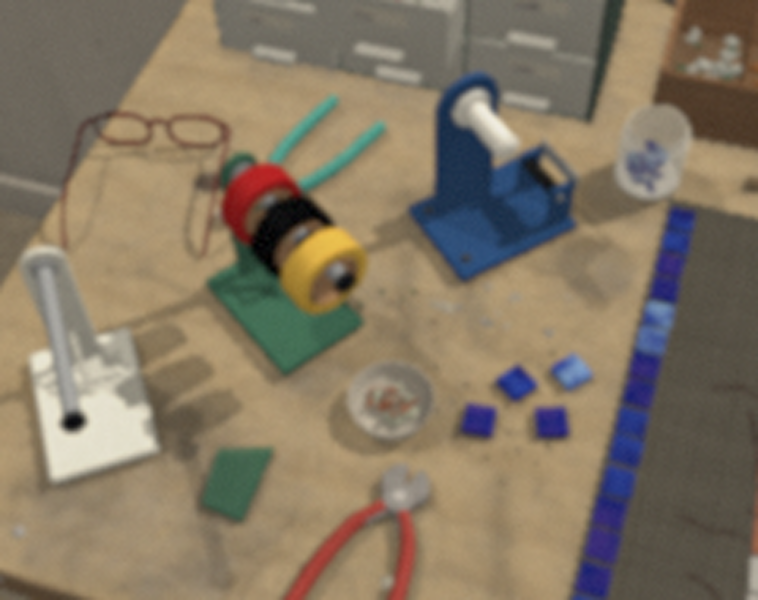

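The top view shows the green stand at the centre, with red (218,150) at the rear, black (222,170) in the middle and yellow (227,188) in front. The white stand is on the left with its rod from (136,146) to (129,212). The dispenser spindle on the right runs from (306,145) to (309,171). The scene view agrees with this.

Run:
```python
from h import *
s=dict(r.snapshot("scene"));t=dict(r.snapshot("top"))
P={"g_button":((228.9,200.4),(238.6,197.1)),"g_top":((215,136),(205,162)),
"red":((218.3,149.5),(212,172)),"black":((222.5,169.5),(222,184)),"yellow":((227,188.5),(231,196)),
"w_button":((128.75,212),(152.8,243.3)),"w_sh":((136.3,146.4),(143.6,191.4)),
"d_lip":((309.5,170.8),(291.5,155.9)),"d_fl":((306.5,144.9),(278.8,142.6))}
for k,(a,b) in P.items():
    p,e=tri([ray(t,a),ray(s,b)]);print(k,p.round(1),np.round(e[0],1))
    o,d=ray(t,a); print("   at z140",(o+d*(140-o[2])/d[2]).round(1))
print(t["K"][0],r.snapshot("wrist")["K"])
```

```text
g_button [512.5 -86.9 147.2] 1.3
   at z140 [512.3 -87.6 140. ]
g_top [647.8 -61.2 147.2] 1.0
   at z140 [648.8 -61.5 140. ]
red [621.3 -66.6 134.1] 0.8
   at z140 [619.9 -67.8 140. ]
black [579.3 -74.  129.1] 1.0
   at z140 [577.4 -75.7 140. ]
yellow [539.9 -80.7 123.2] 2.7
   at z140 [537.3 -84.2 140. ]
w_button [494.3 121.6 139.1] 0.6
   at z140 [494.  120.7 140. ]
w_sh [628.9 100.2 149.8] 1.3
   at z140 [631.2 104.  140. ]
d_lip [ 569.  -257.7  144. ] 0.4
   at z140 [ 569.7 -257.8  140. ]
d_fl [ 623.7 -253.1  144.6] 0.2
   at z140 [ 624.6 -253.5  140. ]
[466.18248883   0.         261.74134501] [[297.31863964   0.         259.19716249]
 [  0.         297.31863964 192.99416184]
 [  0.           0.           1.        ]]
```

Request:
carry_out([
  {"spin": -0.1155},
  {"spin": -0.1155},
  {"translation": [-0.0215, -0.0285, -0.0036]},
  {"translation": [-0.0215, -0.0285, -0.0036]},
  {"translation": [-0.0215, -0.0285, -0.0036]},
  {"translation": [-0.0215, -0.0285, -0.0036]},
  {"translation": [-0.0215, -0.0285, -0.0036]},
  {"translation": [-0.0215, -0.0285, -0.0036]},
])

```text
invalid input
```

Request:
carry_out([
  {"translation": [-0.0215, -0.0285, -0.0036]},
  {"translation": [-0.0215, -0.0285, -0.0036]},
  {"translation": [-0.0215, -0.0285, -0.0036]},
  {"translation": [-0.0215, -0.0285, -0.0036]},
  {"translation": [-0.0215, -0.0285, -0.0036]},
  {"translation": [-0.0215, -0.0285, -0.0036]},
  {"translation": [-0.0215, -0.0285, -0.0036]},
  {"translation": [-0.0215, -0.0285, -0.0036]},
])

```text
invalid input
```

Run:
```python
from h import *
s=r.snapshot("wrist");cv2.imwrite("pics/w1.png",s["pixels"]);np.savez("w1.npz",K=s["K"],extrinsics=s["extrinsics"])
q=r.sense();print(q["time"],q["tool_pos"].round(1),q["tcp_rot"].round(2),s["extrinsics"])
for t in ["red_roll","yellow_roll","black_roll","storage_stand","spare_stand","dispenser"]:
    print(t,[(np.round(l["xy"],1),round(l["score"],2)) for l in r.landmark_of(s,t)[:2]])
```

```text
1.7 [217.4 559.2 231.3] [-180.      0.    158.75] [[ 3.63065846e-01  8.99302862e-01  2.43798181e-01  1.54884778e+02]
 [ 9.31763120e-01 -3.50648837e-01 -9.41428768e-02  5.82850932e+02]
 [ 8.24590332e-04  2.61342217e-01 -9.65245858e-01  3.72494242e+02]
 [ 0.00000000e+00  0.00000000e+00  0.00000000e+00  1.00000000e+00]]
red_roll []
yellow_roll []
black_roll []
storage_stand []
spare_stand []
dispenser []
```

View pics/w1.png

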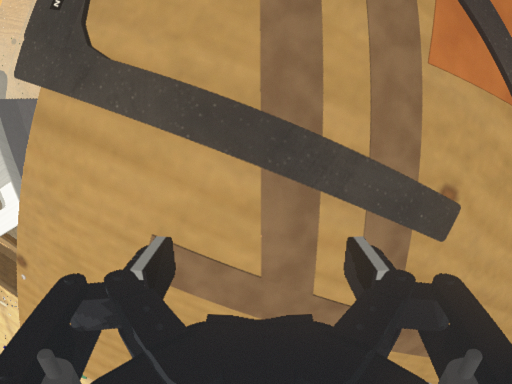

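The call was refused because every row needs all the fields. The wrist picture still shows the start area: a black bar across the middle and the open fingers at (155,260) and (365,260).

Request:
carry_out([
  {"jaw": 0.085, "translation": [0, 0, 0], "spin": -0.1155},
  {"jaw": 0.085, "translation": [0, 0, 0], "spin": -0.1155},
  {"jaw": 0.085, "translation": [-0.0215, -0.0285, -0.0036], "spin": 0},
  {"jaw": 0.085, "translation": [-0.0215, -0.0285, -0.0036], "spin": 0},
  {"jaw": 0.085, "translation": [-0.0215, -0.0285, -0.0036], "spin": 0},
  {"jaw": 0.085, "translation": [-0.0215, -0.0285, -0.0036], "spin": 0},
  {"jaw": 0.085, "translation": [-0.0215, -0.0285, -0.0036], "spin": 0},
  {"jaw": 0.085, "translation": [-0.0215, -0.0285, -0.0036], "spin": 0},
])

```text
time: 2.67
tool_pos: [321.8, 370.4, 253.2]
tcp_rot: [180.0, 0.0, 172.0]
ft_force: [0.3, 0.4, 0.8]
finger_gap: 84.9
grip_force: 0.0
```

Request:
carry_out([
  {"jaw": 0.085, "translation": [-0.0215, -0.0285, -0.0036], "spin": 0},
  {"jaw": 0.085, "translation": [-0.0215, -0.0285, -0.0036], "spin": 0},
  {"jaw": 0.085, "translation": [-0.0215, -0.0285, -0.0036], "spin": 0},
  {"jaw": 0.085, "translation": [-0.0215, -0.0285, -0.0036], "spin": 0},
  {"jaw": 0.085, "translation": [-0.0215, -0.0285, -0.0036], "spin": 0},
  {"jaw": 0.085, "translation": [-0.0215, -0.0285, -0.0036], "spin": 0},
  {"jaw": 0.085, "translation": [-0.0215, -0.0285, -0.0036], "spin": 0},
  {"jaw": 0.085, "translation": [-0.0215, -0.0285, -0.0036], "spin": 0},
])

```text
time: 3.33
tool_pos: [460.4, 120.5, 282.2]
tcp_rot: [180.0, 0.0, 172.0]
ft_force: [0.9, -0.1, -0.3]
finger_gap: 85.0
grip_force: 0.0
```

```bash
cat >> h.py <<'E'
def shot(name,save):
    s=r.snapshot("wrist" if name=="wrist" else name);cv2.imwrite(f"pics/{save}.png",s["pixels"]);np.savez(f"{save}.npz",K=s["K"],extrinsics=s["extrinsics"])
    q=r.sense();print(q["time"],q["tool_pos"].round(1),q["tcp_rot"].round(2));return s
def load(save):
    z=np.load(f"{save}.npz");return {"K":z["K"],"extrinsics":z["extrinsics"],"name":"wrist"}
E
python3 - <<'E'
from h import *
shot("wrist","w2")
E
```

```text
3.3833 [463.1 115.4 282.8] [-179.83    0.2   171.79]
```

View pics/w2.png

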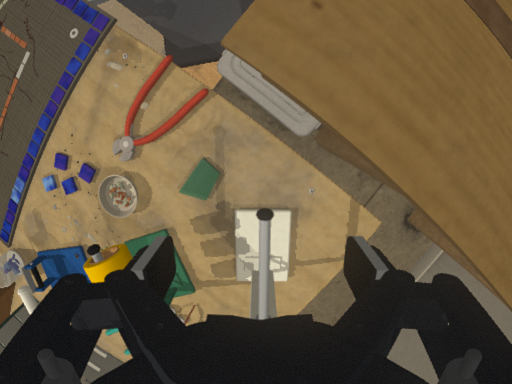

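The camera looks back toward the robot. The spare rod runs from its button at (264,214) to (262,315), and yellow is at (105,262). I'll move the gripper forward for a clear view from two places.

Request:
carry_out([
  {"jaw": 0.085, "translation": [-0.0174, -0.0095, -0.0071], "spin": 0},
  {"jaw": 0.085, "translation": [-0.0174, -0.0095, -0.0071], "spin": 0},
  {"jaw": 0.085, "translation": [-0.0174, -0.0095, -0.0071], "spin": 0},
  {"jaw": 0.085, "translation": [-0.0174, -0.0095, -0.0071], "spin": 0},
  {"jaw": 0.085, "translation": [-0.0174, -0.0095, -0.0071], "spin": 0},
  {"jaw": 0.085, "translation": [-0.0174, -0.0095, -0.0071], "spin": 0},
  {"jaw": 0.085, "translation": [-0.0174, -0.0095, -0.0071], "spin": 0},
  {"jaw": 0.085, "translation": [-0.0174, -0.0095, -0.0071], "spin": 0},
])

```text
time: 4.05
tool_pos: [587.8, 27.1, 338.8]
tcp_rot: [180.0, 0.0, 172.0]
ft_force: [-0.2, -0.2, 0.3]
finger_gap: 84.6
grip_force: 0.0
```

Request:
carry_out([
  {"jaw": 0.085, "translation": [0, 0, 0], "spin": 0},
  {"jaw": 0.085, "translation": [0, 0, 0], "spin": 0},
  {"jaw": 0.085, "translation": [0, 0, 0], "spin": 0},
  {"jaw": 0.085, "translation": [0, 0, 0], "spin": 0},
  {"jaw": 0.085, "translation": [0, 0, 0], "spin": 0},
  {"jaw": 0.085, "translation": [0, 0, 0], "spin": 0},
  {"jaw": 0.085, "translation": [0, 0, 0], "spin": 0},
  {"jaw": 0.085, "translation": [0, 0, 0], "spin": 0},
])

```text
time: 4.72
tool_pos: [586.9, 27.8, 338.6]
tcp_rot: [180.0, 0.0, 172.0]
ft_force: [-0.8, 0.3, -0.9]
finger_gap: 85.0
grip_force: 0.0
```

Run:
```python
from h import *
shot("wrist","a")
```

```text
4.7667 [587.   27.7 338.6] [-1.80e+02  1.00e-02  1.72e+02]
```

Request:
carry_out([
  {"jaw": 0.085, "translation": [-0.0033, -0.0235, 0], "spin": 0},
  {"jaw": 0.085, "translation": [-0.0033, -0.0235, 0], "spin": 0},
  {"jaw": 0.085, "translation": [-0.0033, -0.0235, 0], "spin": 0},
  {"jaw": 0.085, "translation": [-0.0033, -0.0235, 0], "spin": 0},
  {"jaw": 0.085, "translation": [-0.0033, -0.0235, 0], "spin": 0},
  {"jaw": 0.085, "translation": [-0.0033, -0.0235, 0], "spin": 0},
  {"jaw": 0.085, "translation": [-0.0033, -0.0235, 0], "spin": 0},
  {"jaw": 0.085, "translation": [-0.0033, -0.0235, 0], "spin": 0},
])

```text
time: 5.43
tool_pos: [586.9, -163.4, 338.5]
tcp_rot: [180.0, 0.0, 172.0]
ft_force: [0.8, -0.8, 0.0]
finger_gap: 84.6
grip_force: 0.0
```

Request:
carry_out([
  {"jaw": 0.085, "translation": [0, 0, 0], "spin": 0},
  {"jaw": 0.085, "translation": [0, 0, 0], "spin": 0},
  {"jaw": 0.085, "translation": [0, 0, 0], "spin": 0},
  {"jaw": 0.085, "translation": [0, 0, 0], "spin": 0},
  {"jaw": 0.085, "translation": [0, 0, 0], "spin": 0},
  {"jaw": 0.085, "translation": [0, 0, 0], "spin": 0},
  {"jaw": 0.085, "translation": [0, 0, 0], "spin": 0},
  {"jaw": 0.085, "translation": [0, 0, 0], "spin": 0},
])

```text
time: 6.1
tool_pos: [587.1, -161.8, 338.6]
tcp_rot: [180.0, 0.0, 172.0]
ft_force: [-1.4, 0.2, -0.6]
finger_gap: 84.6
grip_force: 0.0
```

Run:
```python
from h import *
shot("wrist","b")
for n in "ab":
    i=cv2.imread(f"pics/{n}.png");print(n)
    cv2.imwrite(f"pics/{n}1.png",cv2.resize(i[100:330],(800,359),interpolation=cv2.INTER_CUBIC))
cv2.imwrite("pics/ab.png",np.vstack([cv2.resize(cv2.imread(f"pics/{n}.png")[120:310],(800,297),interpolation=cv2.INTER_CUBIC) for n in "ab"]))
```

```text
6.15 [ 587.1 -162.   338.6] [-1.8000e+02  1.0000e-02  1.7202e+02]
a
b
```

View pics/ab.png

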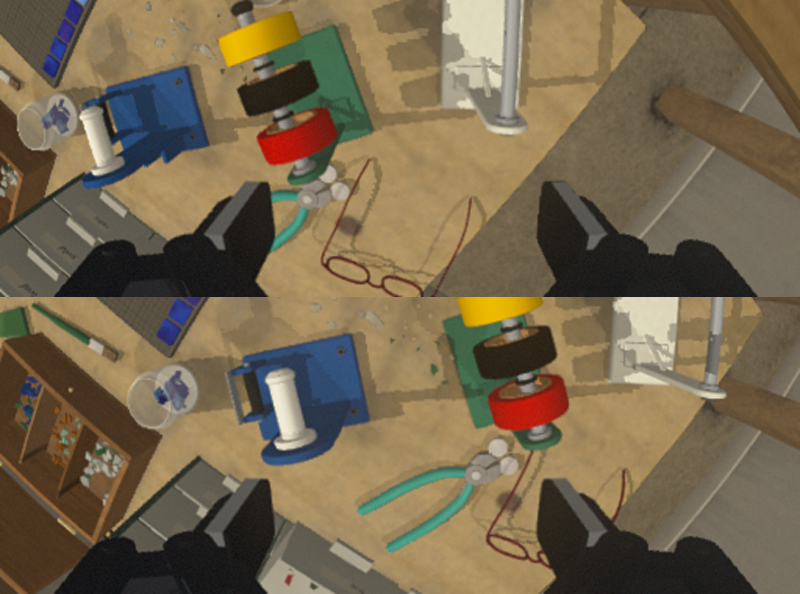

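Run:
```python
import cv2,numpy as np
a,b=cv2.imread("pics/a.png"),cv2.imread("pics/b.png")
f=lambda i,c,r,w,h:cv2.resize(i[r:r+h,c:c+w],None,fx=4,fy=4,interpolation=cv2.INTER_CUBIC)
cv2.imwrite("pics/g.png",np.hstack([f(a,135,95,100,150),f(b,280,95,100,150)]))
cv2.imwrite("pics/sd.png",np.hstack([f(a,290,60,60,150),f(b,425,60,60,150),np.vstack([f(a,40,170,75,75),f(b,150,155,75,75)])]))
```

```text
(no output)
```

View pics/g.png

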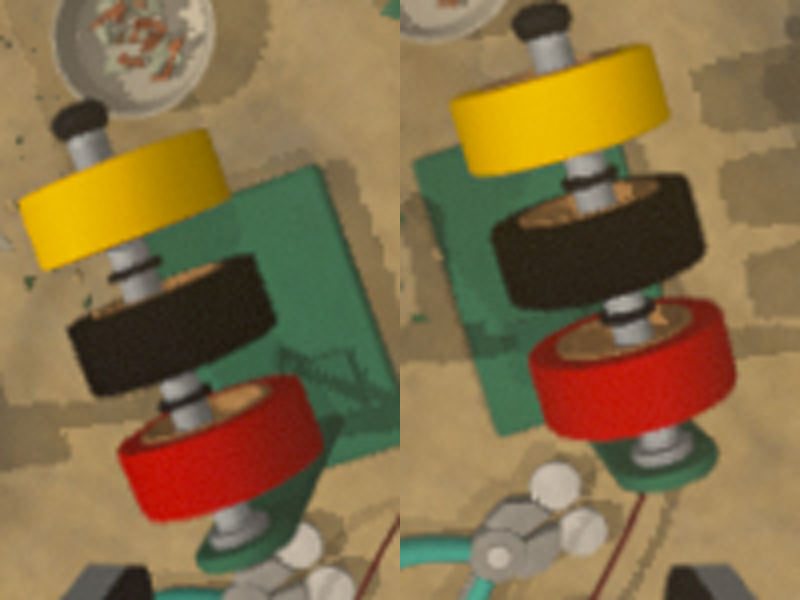

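View pics/sd.png

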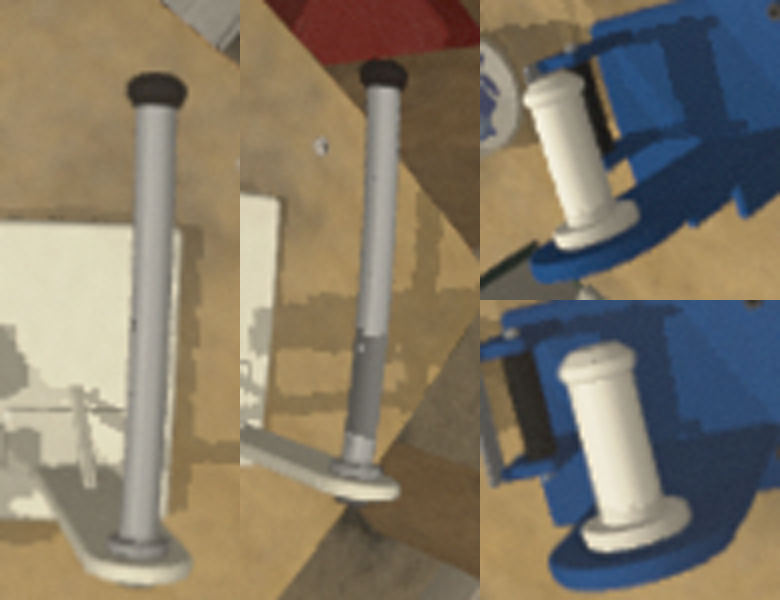

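The green stand holds yellow in front, black in the middle and red at the rear. Its collars are at crop a(134,270),(185,398) and b(191,180),(228,314). The spare rod and spindle ends are clear in both views, so I triangulate them.

```bash
cat > m.py <<'E'
from h import *
A,B=load("a"),load("b")
oa={"g":(135,95),"s":(290,60),"d":(40,170)};ob={"g":(280,95),"s":(425,60),"d":(150,155)}
P={"g-69":((80,120),(141,22)),"g-21":((134,270),(191,180)),"g21":((185,398),(228,314)),"g64":((240,525),(265,445)),
"s-69":((157,90),(143,74)),"s64":((137,542),(116,468)),"d-22":((75,88),(117,65)),"d26":((107,210),(153,210))}
R={}
for k,(a,b) in P.items():
    u=np.array(a)/4+oa[k[0]]-.375;v=np.array(b)/4+ob[k[0]]-.375
    p,e=tri([ray(A,u),ray(B,v)]);R[k]=p;print(k,p.round(1),np.round(e[0],1))
for g in "gsd":
    ks=[k for k in R if k[0]==g];x=np.array([float(k[1:]) for k in ks]);Q=np.array([R[k] for k in ks])
    d=Q[-1]-Q[0];y=np.arctan2(d[1],d[0]);L=np.linalg.norm(d)
    c=np.array([[np.cos(y),np.sin(y)]]);o=(Q[:,:2]-x[:,None]*c).mean(0)
    print(g,"yaw",np.degrees(y).round(2),"len",L.round(1),x[-1]-x[0],"origin",o.round(1),"z",Q[:,2].mean().round(1))
E
python3 m.py
```

```text
g-69 [512.  -87.2 138.1] 0.3
g-21 [559.2 -78.2 139.7] 0.3
g21 [600.5 -70.6 139. ] 0.3
g64 [643.1 -61.7 139.3] 0.3
s-69 [492.8 121.7 138.6] 0.1
s64 [625.9 101.  139.5] 0.4
d-22 [ 571.6 -257.6  136.2] 0.6
d26 [ 616.1 -253.8  142.3] 0.8
g yaw 10.97 len 133.6 133.0 origin [579.9 -74.2] z 139.0
s yaw -8.82 len 134.7 133.0 origin [561.8 111. ] z 139.0
d yaw 4.96 len 45.1 48.0 origin [ 591.8 -255.9] z 139.3
```

```bash
cat >> m.py <<'E'
print("rolls")
o=np.array([579.9,-74.3]);y=np.radians(10.8);c=np.array([np.cos(y),np.sin(y)]);n=np.array([-c[1],c[0]])
for k,a,b in [("yel",(109.5,205),(168,113)),("blk",(165,345),(210,263)),("red",(217,468),(243,397))]:
    for C,p,of in ((A,a,oa["g"]),(B,b,ob["g"])):
        O,d=ray(C,np.array(p)/4+of-.375)
        O2=np.array([(O[:2]-o)@n,O[2]-126]);d2=np.array([d[:2]@n,d[2]])
        qa,qb,qc=d2@d2,O2@d2,O2@O2-32**2;D=qb*qb-qa*qc
        t=(-qb-np.sqrt(max(D,0)))/qa;q=O+t*d;print(k,((q[:2]-o)@c).round(1),q.round(1))
E
python3 m.py|sed -n '/rolls/,$p'
cat > plan.py <<'E'
# python3 plan.py frame localx z n : rows from present pose to a point on a stand's axis
import sys;from h import *
F={"g":(579.9,-74.3,10.8),"s":(561.8,111.0,-8.7),"d":(591.8,-255.9,4.8)}
def P(f,x,z):
    X,Y,a=F[f];a=np.radians(a);return np.array([X+x*np.cos(a),Y+x*np.sin(a),z]),F[f][2]+180
def move(p0,yaw0,p1,yaw1):
    s=-np.radians((yaw1-yaw0+180)%360-180);a=np.radians(yaw1);d=p1-p0
    return s,np.array([d[0]*np.cos(a)+d[1]*np.sin(a),d[0]*np.sin(a)-d[1]*np.cos(a),-d[2]])
if __name__=="__main__":
    q=r.sense();p,y=q["tool_pos"],q["tcp_rot"][2];print(q["time"],p.round(1),y.round(2))
    for w in sys.argv[1:]:
        f,x,z=w.split(",");p1,y1=P(f,float(x),float(z));s,t=move(p,y,p1,y1)
        print(w,p1.round(1),"spin",s.round(4),"t",t.round(1),"dist",np.linalg.norm(t).round(),"r",np.hypot(*p1[:2]).round());p,y=p1,y1
E
python3 plan.py g,-42,190 g,-42,107 g,-42,121 g,-125,121 s,-125,121 s,40,121
```

```text
rolls
yel -42.0 [537.4 -75.9 157.4]
yel -43.1 [538.4 -86.6 157.7]
blk 1.0 [579.6 -67.5 157.3]
blk 0.5 [581.3 -79.  157.6]
red 40.1 [618.  -59.7 157.2]
red 41.2 [621.4 -72.4 157.5]
6.15 [ 587.1 -162.   338.6] 172.02
g,-42,190 [538.6 -82.2 190. ] spin -0.3278 t [ 32.7  87.5 148.6] dist 175.0 r 545.0
g,-42,107 [538.6 -82.2 107. ] spin -0.0 t [-0.  0. 83.] dist 83.0 r 545.0
g,-42,121 [538.6 -82.2 121. ] spin -0.0 t [ -0.   0. -14.] dist 14.0 r 545.0
g,-125,121 [457.1 -97.7 121. ] spin -0.0 t [83.  0. -0.] dist 83.0 r 467.0
s,-125,121 [438.2 129.9 121. ] spin 0.3403 t [ 53.1 222.2  -0. ] dist 228.0 r 457.0
s,40,121 [601.3 104.9 121. ] spin -0.0 t [-165.   -0.   -0.] dist 165.0 r 610.0
```

Request:
carry_out([
  {"jaw": 0.085, "translation": [0, 0, 0], "spin": -0.1093},
  {"jaw": 0.085, "translation": [0, 0, 0], "spin": -0.1093},
  {"jaw": 0.085, "translation": [0, 0, 0], "spin": -0.1092},
  {"jaw": 0.085, "translation": [0.0065, 0.0175, 0.0297], "spin": 0},
  {"jaw": 0.085, "translation": [0.0065, 0.0175, 0.0297], "spin": 0},
  {"jaw": 0.085, "translation": [0.0065, 0.0175, 0.0297], "spin": 0},
  {"jaw": 0.085, "translation": [0.0065, 0.0175, 0.0297], "spin": 0},
  {"jaw": 0.085, "translation": [0.0067, 0.0175, 0.0298], "spin": 0},
])

```text
time: 6.82
tool_pos: [538.0, -81.7, 188.7]
tcp_rot: [-180.0, 0.0, -169.2]
ft_force: [-0.4, 0.2, 0.5]
finger_gap: 85.0
grip_force: 0.0
```

Request:
carry_out([
  {"jaw": 0.085, "translation": [0, 0, 0], "spin": 0},
  {"jaw": 0.085, "translation": [0, 0, 0], "spin": 0},
  {"jaw": 0.085, "translation": [0, 0, 0], "spin": 0},
  {"jaw": 0.085, "translation": [0, 0, 0], "spin": 0},
  {"jaw": 0.085, "translation": [0, 0, 0], "spin": 0},
  {"jaw": 0.085, "translation": [0, 0, 0], "spin": 0},
  {"jaw": 0.085, "translation": [0, 0, 0], "spin": 0},
  {"jaw": 0.085, "translation": [0, 0, 0], "spin": 0},
])

```text
time: 7.48
tool_pos: [539.0, -82.8, 190.5]
tcp_rot: [-180.0, 0.0, -169.2]
ft_force: [-0.2, 0.0, -0.1]
finger_gap: 84.9
grip_force: 0.0
```

```bash
python3 plan.py g,-42,107
python3 - <<'E'
from h import *
print(r.sense()["joint_pos"].round(1))
shot("wrist","c");i=cv2.imread("pics/c.png");cv2.imwrite("pics/c1.png",cv2.resize(i[160:],(800,350)))
E
```

```text
7.4833 [539.  -82.8 190.5] -169.25
g,-42,107 [538.6 -82.2 107. ] spin -0.0008 t [ 0.2  0.7 83.5] dist 83.0 r 545.0
[ -14.1    0.3   97.1   -0.    82.6 -114.9]
7.5333 [538.8 -82.7 190.2] [-1.7999e+02  3.0000e-02 -1.6925e+02]
```

View pics/c1.png

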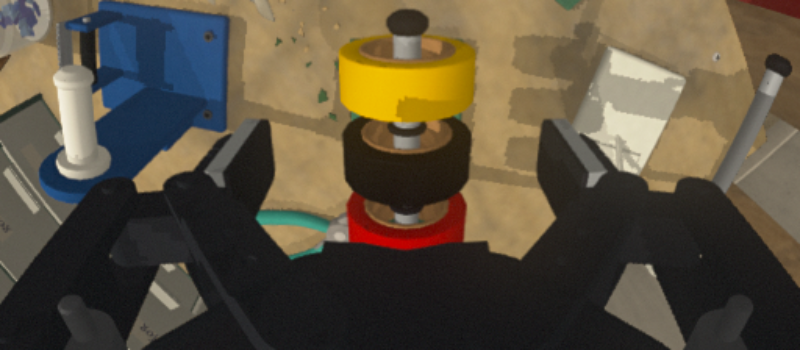

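Yellow is centred between the fingers (x 407 against a mid-line of about 405). I'll go down and grip.

Request:
carry_out([
  {"jaw": 0.085, "translation": [0, 0.0005, 0.0139], "spin": 0},
  {"jaw": 0.085, "translation": [0, 0, 0.0139], "spin": 0},
  {"jaw": 0.085, "translation": [0, 0, 0.0139], "spin": 0},
  {"jaw": 0.085, "translation": [0, 0, 0.0139], "spin": 0},
  {"jaw": 0.085, "translation": [0, 0, 0.0139], "spin": 0},
  {"jaw": 0.085, "translation": [0, 0, 0.014], "spin": 0},
  {"jaw": 0.085, "translation": [0, 0, 0], "spin": 0},
  {"jaw": 0.085, "translation": [0, 0, 0], "spin": 0},
])

```text
time: 8.2
tool_pos: [537.8, -81.8, 105.7]
tcp_rot: [180.0, -0.1, -169.2]
ft_force: [-0.6, 0.4, 0.8]
finger_gap: 85.0
grip_force: 0.0
```

Request:
carry_out([
  {"jaw": 0.058, "translation": [0, 0, 0], "spin": 0},
  {"jaw": 0.058, "translation": [0, 0, 0], "spin": 0},
  {"jaw": 0.058, "translation": [0, 0, 0], "spin": 0},
  {"jaw": 0.058, "translation": [0, 0, 0], "spin": 0},
  {"jaw": 0.058, "translation": [0, 0, 0], "spin": 0},
  {"jaw": 0.058, "translation": [0, 0, 0], "spin": 0},
  {"jaw": 0.058, "translation": [0, 0, 0], "spin": 0},
  {"jaw": 0.058, "translation": [0, 0, 0], "spin": 0},
], squeeze=40)

```text
time: 8.87
tool_pos: [539.6, -82.2, 108.0]
tcp_rot: [-179.9, 0.1, -169.2]
ft_force: [-0.7, 1.2, 4.7]
finger_gap: 63.4
grip_force: 44.4
```

Request:
carry_out([
  {"jaw": 0.058, "translation": [0, 0, -0.0035], "spin": 0},
  {"jaw": 0.058, "translation": [0, 0, -0.0035], "spin": 0},
  {"jaw": 0.058, "translation": [0, 0, -0.0035], "spin": 0},
  {"jaw": 0.058, "translation": [0, 0, -0.0035], "spin": 0},
  {"jaw": 0.058, "translation": [0, 0, 0], "spin": 0},
  {"jaw": 0.058, "translation": [0, 0, 0], "spin": 0},
  {"jaw": 0.058, "translation": [0, 0, 0], "spin": 0},
  {"jaw": 0.058, "translation": [0, 0, 0], "spin": 0},
])

```text
time: 9.53
tool_pos: [538.3, -81.9, 120.1]
tcp_rot: [180.0, -0.0, -169.2]
ft_force: [-0.1, -0.2, -1.5]
finger_gap: 63.5
grip_force: 44.0
```

Request:
carry_out([
  {"jaw": 0.058, "translation": [0.01, 0, 0], "spin": 0},
  {"jaw": 0.058, "translation": [0.012, 0, 0], "spin": 0},
  {"jaw": 0.058, "translation": [0.012, 0, 0], "spin": 0},
  {"jaw": 0.058, "translation": [0.012, 0, 0], "spin": 0},
  {"jaw": 0.058, "translation": [0.012, 0, 0], "spin": 0},
  {"jaw": 0.058, "translation": [0.012, 0, 0], "spin": 0},
  {"jaw": 0.058, "translation": [0.01, 0, 0], "spin": 0},
  {"jaw": 0.058, "translation": [0, 0, 0], "spin": 0},
])

```text
time: 10.2
tool_pos: [458.4, -97.0, 119.9]
tcp_rot: [180.0, -0.1, -169.3]
ft_force: [-0.8, -0.0, -0.9]
finger_gap: 63.1
grip_force: 44.0
```

```bash
python3 plan.py s,-120,121 s,40,121;  python3 - <<'E'
from h import *
shot("wrist","c2");i=cv2.imread("pics/c2.png");cv2.imwrite("pics/c21.png",cv2.resize(i[130:],(800,397)))
E
```

```text
10.2 [458.4 -97.  119.9] -169.25
s,-120,121 [443.2 129.2 121. ] spin 0.3394 t [ 49.2 221.3  -1.1] dist 227.0 r 462.0
s,40,121 [601.3 104.9 121. ] spin -0.0 t [-160.   -0.   -0.] dist 160.0 r 610.0
10.25 [459.4 -97.  120.2] [ 1.7999e+02 -1.0000e-02 -1.6927e+02]
```

View pics/c21.png

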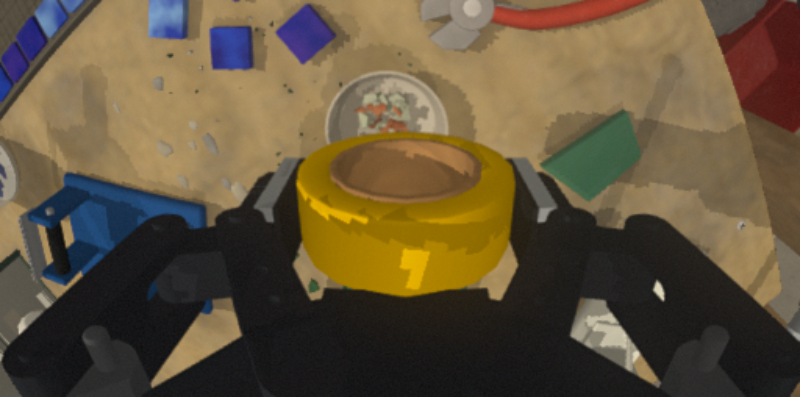

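Yellow is held level and centred, with its bore at (405,165). The spare stand is next.

Request:
carry_out([
  {"jaw": 0.058, "translation": [0, 0, 0], "spin": 0.1131},
  {"jaw": 0.058, "translation": [0, 0, 0], "spin": 0.1131},
  {"jaw": 0.058, "translation": [0, 0, 0], "spin": 0.1132},
  {"jaw": 0.058, "translation": [0.0062, 0.0277, 0], "spin": 0},
  {"jaw": 0.058, "translation": [0.0062, 0.0277, 0], "spin": 0},
  {"jaw": 0.058, "translation": [0.0062, 0.0277, 0], "spin": 0},
  {"jaw": 0.058, "translation": [0.0062, 0.0277, 0], "spin": 0},
  {"jaw": 0.058, "translation": [0.0062, 0.0277, 0], "spin": 0},
])

```text
time: 10.92
tool_pos: [450.6, 46.2, 120.6]
tcp_rot: [180.0, 0.0, 171.3]
ft_force: [0.8, 0.7, -0.9]
finger_gap: 63.3
grip_force: 44.1
```

Request:
carry_out([
  {"jaw": 0.058, "translation": [0.0062, 0.0277, 0], "spin": 0},
  {"jaw": 0.058, "translation": [0.006, 0.0277, 0], "spin": 0},
  {"jaw": 0.058, "translation": [0.006, 0.0274, 0], "spin": 0},
  {"jaw": 0.058, "translation": [0, 0, 0], "spin": 0},
  {"jaw": 0.058, "translation": [0, 0, 0], "spin": 0},
  {"jaw": 0.058, "translation": [0, 0, 0], "spin": 0},
  {"jaw": 0.058, "translation": [0, 0, 0], "spin": 0},
  {"jaw": 0.058, "translation": [0, 0, 0], "spin": 0},
])

```text
time: 11.58
tool_pos: [444.9, 128.4, 120.4]
tcp_rot: [-180.0, 0.0, 171.2]
ft_force: [0.2, 0.0, -1.1]
finger_gap: 63.6
grip_force: 44.3
```

```bash
python3 plan.py s,40,121
```

```text
11.5833 [444.9 128.4 120.4] 171.25
s,40,121 [601.3 104.9 121. ] spin -0.0009 t [-158.2    0.5   -0.6] dist 158.0 r 610.0
```

Request:
carry_out([
  {"jaw": 0.058, "translation": [-0.012, 0, -0.0006], "spin": 0},
  {"jaw": 0.058, "translation": [-0.012, 0, 0], "spin": 0},
  {"jaw": 0.058, "translation": [-0.012, 0, 0], "spin": 0},
  {"jaw": 0.058, "translation": [-0.012, 0, 0], "spin": 0},
  {"jaw": 0.058, "translation": [-0.012, 0, 0], "spin": 0},
  {"jaw": 0.058, "translation": [-0.012, 0, 0], "spin": 0},
  {"jaw": 0.058, "translation": [-0.012, 0, 0], "spin": 0},
  {"jaw": 0.058, "translation": [-0.012, 0, 0], "spin": 0},
])

```text
time: 12.25
tool_pos: [540.3, 113.5, 120.9]
tcp_rot: [-180.0, -0.0, 171.2]
ft_force: [-0.4, -0.2, -1.3]
finger_gap: 63.5
grip_force: 44.3
```

Request:
carry_out([
  {"jaw": 0.058, "translation": [-0.012, 0, 0], "spin": 0},
  {"jaw": 0.058, "translation": [-0.012, 0, 0], "spin": 0},
  {"jaw": 0.058, "translation": [-0.012, 0, 0], "spin": 0},
  {"jaw": 0.058, "translation": [-0.012, 0, 0], "spin": 0},
  {"jaw": 0.058, "translation": [-0.012, 0, 0], "spin": 0},
  {"jaw": 0.058, "translation": [0, 0, 0], "spin": 0},
  {"jaw": 0.058, "translation": [0, 0, 0], "spin": 0},
  {"jaw": 0.058, "translation": [0, 0, 0], "spin": 0},
])

```text
time: 12.92
tool_pos: [598.3, 105.1, 120.7]
tcp_rot: [-180.0, -0.0, 171.3]
ft_force: [-1.0, -0.0, -0.9]
finger_gap: 63.7
grip_force: 44.3
```

Request:
carry_out([
  {"jaw": 0.058, "translation": [0, 0, 0.003], "spin": 0},
  {"jaw": 0.058, "translation": [0, 0, 0.003], "spin": 0},
  {"jaw": 0.058, "translation": [0, 0, 0.003], "spin": 0},
  {"jaw": 0.058, "translation": [0, 0, 0.003], "spin": 0},
  {"jaw": 0.058, "translation": [0, 0, 0.001], "spin": 0},
  {"jaw": 0.058, "translation": [0, 0, 0], "spin": 0},
  {"jaw": 0.058, "translation": [0, 0, 0], "spin": 0},
  {"jaw": 0.058, "translation": [0, 0, 0], "spin": 0},
])

```text
time: 13.58
tool_pos: [598.8, 105.8, 108.0]
tcp_rot: [180.0, -0.0, 171.3]
ft_force: [-1.6, 0.2, 2.1]
finger_gap: 63.4
grip_force: 44.5
```

Request:
carry_out([
  {"jaw": 0.075, "translation": [0, 0, 0], "spin": 0},
  {"jaw": 0.085, "translation": [0, 0, 0], "spin": 0},
  {"jaw": 0.085, "translation": [0, 0, 0], "spin": 0},
  {"jaw": 0.085, "translation": [0, 0, 0], "spin": 0},
  {"jaw": 0.085, "translation": [0, 0, 0], "spin": 0},
  {"jaw": 0.085, "translation": [0, 0, 0], "spin": 0},
  {"jaw": 0.085, "translation": [0, 0, -0.005], "spin": 0},
  {"jaw": 0.085, "translation": [0, 0, -0.01], "spin": 0},
])

```text
time: 14.25
tool_pos: [597.8, 105.6, 121.9]
tcp_rot: [-180.0, -0.2, 171.3]
ft_force: [-0.7, 0.8, -0.1]
finger_gap: 84.8
grip_force: 0.0
```

Request:
carry_out([
  {"jaw": 0.085, "translation": [0, 0, -0.016], "spin": 0},
  {"jaw": 0.085, "translation": [0, 0, -0.016], "spin": 0},
  {"jaw": 0.085, "translation": [0, 0, -0.016], "spin": 0},
  {"jaw": 0.085, "translation": [0, 0, -0.016], "spin": 0},
  {"jaw": 0.085, "translation": [0, 0, -0.016], "spin": 0},
  {"jaw": 0.085, "translation": [0, 0, 0], "spin": 0},
  {"jaw": 0.085, "translation": [0, 0, 0], "spin": 0},
  {"jaw": 0.085, "translation": [0, 0, 0], "spin": 0},
])

```text
time: 14.92
tool_pos: [598.6, 105.7, 202.5]
tcp_rot: [-180.0, -0.0, 171.3]
ft_force: [-0.3, 0.0, -1.4]
finger_gap: 85.0
grip_force: 0.0
```

```bash
python3 plan.py g,0,190;  python3 - <<'E'
from h import *
s=r.snapshot("top");cv2.imwrite("pics/t2.png",cv2.resize(s["pixels"][110:260,110:410],(800,400),interpolation=cv2.INTER_CUBIC))
E
```

```text
14.9167 [598.6 105.7 202.5] 171.33
g,0,190 [579.9 -74.3 190. ] spin -0.3399 t [  52.1 -173.3   12.5] dist 181.0 r 585.0
```

View pics/t2.png

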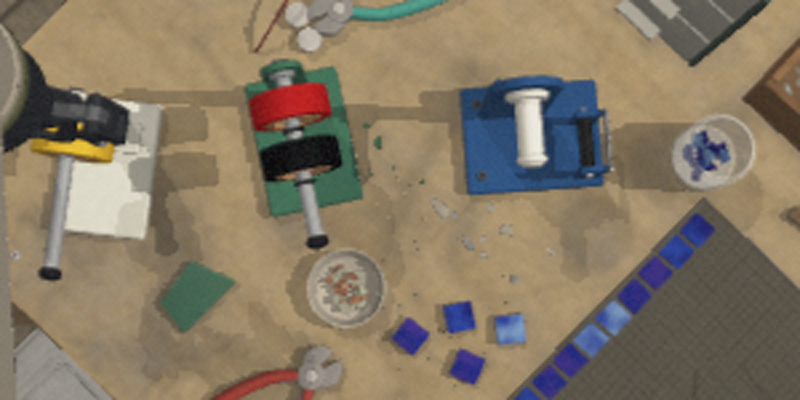

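Yellow hangs on the spare rod at (72,148). Black is next.

Request:
carry_out([
  {"jaw": 0.085, "translation": [0, 0, 0], "spin": -0.1133},
  {"jaw": 0.085, "translation": [0, 0, 0], "spin": -0.1133},
  {"jaw": 0.085, "translation": [0, 0, 0], "spin": -0.1133},
  {"jaw": 0.085, "translation": [0.0065, -0.0217, 0], "spin": 0},
  {"jaw": 0.085, "translation": [0.0065, -0.0217, 0], "spin": 0},
  {"jaw": 0.085, "translation": [0.0065, -0.0217, 0], "spin": 0},
  {"jaw": 0.085, "translation": [0.0065, -0.0217, 0], "spin": 0},
  {"jaw": 0.085, "translation": [0.0065, -0.0217, 0], "spin": 0},
])

```text
time: 15.63
tool_pos: [586.2, -7.8, 201.3]
tcp_rot: [180.0, -0.1, -169.2]
ft_force: [-0.7, -0.4, 0.3]
finger_gap: 85.2
grip_force: 0.0
```

Request:
carry_out([
  {"jaw": 0.085, "translation": [0.0065, -0.0217, 0.004], "spin": 0},
  {"jaw": 0.085, "translation": [0.0065, -0.0216, 0.004], "spin": 0},
  {"jaw": 0.085, "translation": [0.0065, -0.0216, 0.0045], "spin": 0},
  {"jaw": 0.085, "translation": [0, 0, 0], "spin": 0},
  {"jaw": 0.085, "translation": [0, 0, 0], "spin": 0},
  {"jaw": 0.085, "translation": [0, 0, 0], "spin": 0},
  {"jaw": 0.085, "translation": [0, 0, 0], "spin": 0},
  {"jaw": 0.085, "translation": [0, 0, 0], "spin": 0},
])

```text
time: 16.3
tool_pos: [580.4, -73.3, 190.5]
tcp_rot: [180.0, 0.0, -169.1]
ft_force: [-0.2, -1.0, -0.8]
finger_gap: 84.9
grip_force: 0.0
```

```bash
python3 plan.py g,0.5,107
```

```text
16.3 [580.4 -73.3 190.5] -169.13
g,0.5,107 [580.4 -74.2 107. ] spin 0.0012 t [ 0.2 -0.8 83.5] dist 83.0 r 585.0
```

Request:
carry_out([
  {"jaw": 0.085, "translation": [0, -0.0008, 0.0139], "spin": 0},
  {"jaw": 0.085, "translation": [0, 0, 0.0139], "spin": 0},
  {"jaw": 0.085, "translation": [0, 0, 0.0139], "spin": 0},
  {"jaw": 0.085, "translation": [0, 0, 0.0139], "spin": 0},
  {"jaw": 0.085, "translation": [0, 0, 0.0139], "spin": 0},
  {"jaw": 0.085, "translation": [0, 0, 0.013], "spin": 0},
  {"jaw": 0.085, "translation": [0, 0, 0], "spin": 0},
  {"jaw": 0.085, "translation": [0, 0, 0], "spin": 0},
])

```text
time: 16.97
tool_pos: [579.5, -74.6, 106.6]
tcp_rot: [179.9, -0.1, -169.2]
ft_force: [-0.0, 0.4, 1.2]
finger_gap: 85.1
grip_force: 0.0
```

Request:
carry_out([
  {"jaw": 0.058, "translation": [0, 0, 0], "spin": 0},
  {"jaw": 0.058, "translation": [0, 0, 0], "spin": 0},
  {"jaw": 0.058, "translation": [0, 0, 0], "spin": 0},
  {"jaw": 0.058, "translation": [0, 0, 0], "spin": 0},
  {"jaw": 0.058, "translation": [0, 0, 0], "spin": 0},
  {"jaw": 0.058, "translation": [0, 0, 0], "spin": 0},
  {"jaw": 0.058, "translation": [0, 0, 0], "spin": 0},
  {"jaw": 0.058, "translation": [0, 0, 0], "spin": 0},
], squeeze=40)

```text
time: 17.63
tool_pos: [581.4, -75.2, 109.4]
tcp_rot: [-180.0, 0.1, -169.2]
ft_force: [0.2, -0.0, 5.3]
finger_gap: 63.4
grip_force: 44.4
```

Request:
carry_out([
  {"jaw": 0.058, "translation": [0, 0, -0.0035], "spin": 0},
  {"jaw": 0.058, "translation": [0, 0, -0.0035], "spin": 0},
  {"jaw": 0.058, "translation": [0, 0, -0.0035], "spin": 0},
  {"jaw": 0.058, "translation": [0, 0, -0.0035], "spin": 0},
  {"jaw": 0.058, "translation": [0, 0, 0], "spin": 0},
  {"jaw": 0.058, "translation": [0, 0, 0], "spin": 0},
  {"jaw": 0.058, "translation": [0, 0, 0], "spin": 0},
  {"jaw": 0.058, "translation": [0, 0, 0], "spin": 0},
])

```text
time: 18.3
tool_pos: [580.2, -75.1, 121.7]
tcp_rot: [180.0, -0.0, -169.2]
ft_force: [0.1, 0.1, -0.9]
finger_gap: 63.7
grip_force: 44.0
```

```bash
python3 plan.py g,-120,121 s,-120,121 s,-15,121
```

```text
18.3 [580.2 -75.1 121.7] -169.2
g,-120,121 [462.  -96.8 121. ] spin -0.0 t [120.1   0.8   0.7] dist 120.0 r 472.0
s,-120,121 [443.2 129.2 121. ] spin 0.3403 t [ 52.8 220.5  -0. ] dist 227.0 r 462.0
s,-15,121 [547.  113.3 121. ] spin -0.0 t [-105.    0.   -0.] dist 105.0 r 559.0
```

Request:
carry_out([
  {"jaw": 0.058, "translation": [0.012, 0.0008, 0], "spin": 0},
  {"jaw": 0.058, "translation": [0.012, 0, 0], "spin": 0},
  {"jaw": 0.058, "translation": [0.012, 0, 0], "spin": 0},
  {"jaw": 0.058, "translation": [0.012, 0, 0], "spin": 0},
  {"jaw": 0.058, "translation": [0.012, 0, 0], "spin": 0},
  {"jaw": 0.058, "translation": [0.012, 0, 0], "spin": 0},
  {"jaw": 0.058, "translation": [0.012, 0, 0], "spin": 0},
  {"jaw": 0.058, "translation": [0.012, 0, 0], "spin": 0},
])

```text
time: 18.97
tool_pos: [485.2, -92.3, 121.7]
tcp_rot: [180.0, -0.0, -169.2]
ft_force: [0.7, 0.1, -0.2]
finger_gap: 63.5
grip_force: 44.0
```

Request:
carry_out([
  {"jaw": 0.058, "translation": [0.012, 0, 0], "spin": 0},
  {"jaw": 0.058, "translation": [0.012, 0, 0], "spin": 0},
  {"jaw": 0.058, "translation": [0, 0, 0], "spin": 0},
  {"jaw": 0.058, "translation": [0, 0, 0], "spin": 0},
  {"jaw": 0.058, "translation": [0, 0, 0], "spin": 0.1134},
  {"jaw": 0.058, "translation": [0, 0, 0], "spin": 0.1134},
  {"jaw": 0.058, "translation": [0, 0, 0], "spin": 0.1134},
  {"jaw": 0.058, "translation": [0, 0, 0], "spin": 0},
])

```text
time: 19.63
tool_pos: [463.1, -96.7, 122.1]
tcp_rot: [180.0, 0.0, 171.0]
ft_force: [-0.7, -0.3, -1.1]
finger_gap: 63.3
grip_force: 44.0
```

Request:
carry_out([
  {"jaw": 0.058, "translation": [0.0066, 0.0276, 0], "spin": 0},
  {"jaw": 0.058, "translation": [0.0066, 0.0276, 0], "spin": 0},
  {"jaw": 0.058, "translation": [0.0066, 0.0276, 0], "spin": 0},
  {"jaw": 0.058, "translation": [0.0066, 0.0276, 0], "spin": 0},
  {"jaw": 0.058, "translation": [0.0066, 0.0276, 0], "spin": 0},
  {"jaw": 0.058, "translation": [0.0066, 0.0276, 0], "spin": 0},
  {"jaw": 0.058, "translation": [0.0066, 0.0276, 0], "spin": 0},
  {"jaw": 0.058, "translation": [0.0066, 0.0273, 0], "spin": 0},
])

```text
time: 20.3
tool_pos: [443.7, 130.8, 122.2]
tcp_rot: [180.0, 0.0, 171.6]
ft_force: [-0.3, -0.3, -1.3]
finger_gap: 63.1
grip_force: 44.1
```

Request:
carry_out([
  {"jaw": 0.058, "translation": [0, 0, 0], "spin": 0},
  {"jaw": 0.058, "translation": [0, 0, 0], "spin": 0},
  {"jaw": 0.058, "translation": [0, 0, 0], "spin": 0},
  {"jaw": 0.058, "translation": [0, 0, 0], "spin": 0},
  {"jaw": 0.058, "translation": [0, 0, 0], "spin": 0},
  {"jaw": 0.058, "translation": [0, 0, 0], "spin": 0},
  {"jaw": 0.058, "translation": [0, 0, 0], "spin": 0},
  {"jaw": 0.058, "translation": [0, 0, 0], "spin": 0},
])

```text
time: 20.97
tool_pos: [443.6, 128.6, 122.0]
tcp_rot: [-180.0, 0.0, 171.3]
ft_force: [0.2, 1.0, -0.8]
finger_gap: 63.2
grip_force: 44.3
```

```bash
python3 plan.py s,-15,121
```

```text
20.9667 [443.6 128.6 122. ] 171.27
s,-15,121 [547.  113.3 121. ] spin -0.0006 t [-104.5    0.4    1. ] dist 104.0 r 559.0
```

Request:
carry_out([
  {"jaw": 0.058, "translation": [-0.0105, 0.0004, 0], "spin": 0},
  {"jaw": 0.058, "translation": [-0.0105, 0, 0], "spin": 0},
  {"jaw": 0.058, "translation": [-0.0105, 0, 0], "spin": 0},
  {"jaw": 0.058, "translation": [-0.0105, 0, 0], "spin": 0},
  {"jaw": 0.058, "translation": [-0.0105, 0, 0], "spin": 0},
  {"jaw": 0.058, "translation": [-0.0105, 0, 0], "spin": 0},
  {"jaw": 0.058, "translation": [-0.0105, 0, 0], "spin": 0},
  {"jaw": 0.058, "translation": [-0.0105, 0, 0], "spin": 0},
])

```text
time: 21.63
tool_pos: [527.1, 116.5, 121.9]
tcp_rot: [-180.0, -0.0, 171.3]
ft_force: [-0.3, 0.5, -1.5]
finger_gap: 63.2
grip_force: 44.3
```

Request:
carry_out([
  {"jaw": 0.058, "translation": [-0.0105, 0, 0], "spin": 0},
  {"jaw": 0.058, "translation": [-0.0105, 0, 0], "spin": 0},
  {"jaw": 0.058, "translation": [0, 0, 0], "spin": 0},
  {"jaw": 0.058, "translation": [0, 0, 0], "spin": 0},
  {"jaw": 0.058, "translation": [0, 0, 0.003], "spin": 0},
  {"jaw": 0.058, "translation": [0, 0, 0.003], "spin": 0},
  {"jaw": 0.058, "translation": [0, 0, 0.003], "spin": 0},
  {"jaw": 0.058, "translation": [0, 0, 0.003], "spin": 0},
])

```text
time: 22.3
tool_pos: [546.9, 113.7, 109.5]
tcp_rot: [-180.0, -0.0, 171.3]
ft_force: [0.1, -0.5, -0.9]
finger_gap: 63.1
grip_force: 44.3
```

Request:
carry_out([
  {"jaw": 0.058, "translation": [0, 0, 0.001], "spin": 0},
  {"jaw": 0.058, "translation": [0, 0, 0], "spin": 0},
  {"jaw": 0.058, "translation": [0, 0, 0], "spin": 0},
  {"jaw": 0.058, "translation": [0, 0, 0], "spin": 0},
  {"jaw": 0.058, "translation": [0, 0, 0], "spin": 0},
  {"jaw": 0.058, "translation": [0, 0, 0], "spin": 0},
  {"jaw": 0.058, "translation": [0, 0, 0], "spin": 0},
  {"jaw": 0.058, "translation": [0, 0, 0], "spin": 0},
])

```text
time: 22.97
tool_pos: [547.3, 113.7, 109.3]
tcp_rot: [-180.0, 0.0, 171.3]
ft_force: [-3.0, -1.0, 4.9]
finger_gap: 63.2
grip_force: 44.9
```

Request:
carry_out([
  {"jaw": 0.075, "translation": [0, 0, 0], "spin": 0},
  {"jaw": 0.085, "translation": [0, 0, 0], "spin": 0},
  {"jaw": 0.085, "translation": [0, 0, 0], "spin": 0},
  {"jaw": 0.085, "translation": [0, 0, 0], "spin": 0},
  {"jaw": 0.085, "translation": [0, 0, 0], "spin": 0},
  {"jaw": 0.085, "translation": [0, 0, 0], "spin": 0},
  {"jaw": 0.085, "translation": [0, 0, -0.005], "spin": 0},
  {"jaw": 0.085, "translation": [0, 0, -0.01], "spin": 0},
])

```text
time: 23.63
tool_pos: [546.3, 113.5, 123.1]
tcp_rot: [-180.0, -0.1, 171.3]
ft_force: [-0.1, 0.1, 1.2]
finger_gap: 85.2
grip_force: 0.0
```

Request:
carry_out([
  {"jaw": 0.085, "translation": [0, 0, -0.016], "spin": 0},
  {"jaw": 0.085, "translation": [0, 0, -0.016], "spin": 0},
  {"jaw": 0.085, "translation": [0, 0, -0.016], "spin": 0},
  {"jaw": 0.085, "translation": [0, 0, -0.016], "spin": 0},
  {"jaw": 0.085, "translation": [0, 0, -0.016], "spin": 0},
  {"jaw": 0.085, "translation": [0, 0, 0], "spin": 0},
  {"jaw": 0.085, "translation": [0, 0, 0], "spin": 0},
  {"jaw": 0.085, "translation": [0, 0, 0], "spin": 0},
])

```text
time: 24.3
tool_pos: [547.2, 113.6, 203.7]
tcp_rot: [-180.0, -0.0, 171.3]
ft_force: [0.6, -0.2, -0.0]
finger_gap: 84.9
grip_force: 0.0
```

```bash
python3 plan.py g,41,190;  python3 - <<'E'
from h import *
s=r.snapshot("scene");cv2.imwrite("pics/s2.png",cv2.resize(s["pixels"][110:300,130:370],(758,600),interpolation=cv2.INTER_CUBIC))
E
```

```text
24.3 [547.2 113.6 203.7] 171.31
g,41,190 [620.2 -66.6 190. ] spin -0.3402 t [ -37.9 -190.7   13.7] dist 195.0 r 624.0
```

View pics/s2.png

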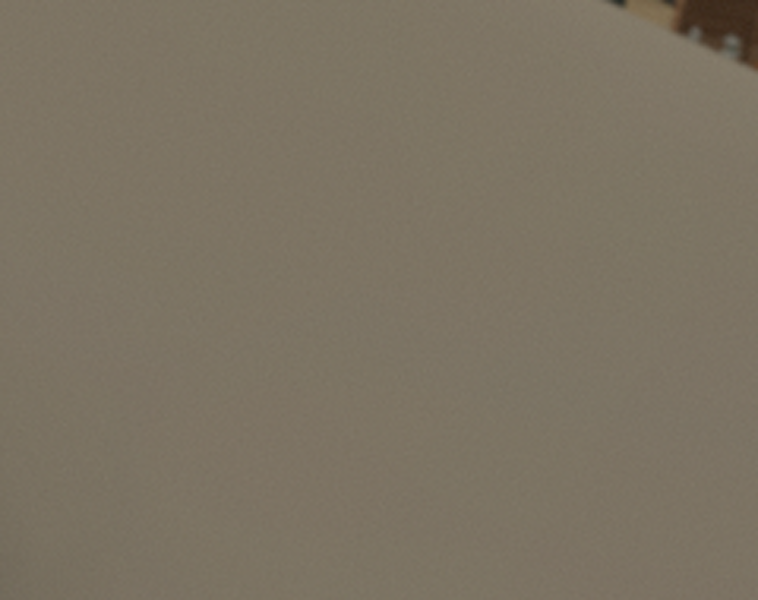

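The arm blocks the scene camera here. I'll go to red.

Request:
carry_out([
  {"jaw": 0.085, "translation": [0, 0, 0], "spin": -0.1134},
  {"jaw": 0.085, "translation": [0, 0, 0], "spin": -0.1134},
  {"jaw": 0.085, "translation": [0, 0, 0], "spin": -0.1134},
  {"jaw": 0.085, "translation": [-0.0047, -0.0238, 0], "spin": 0},
  {"jaw": 0.085, "translation": [-0.0047, -0.0238, 0], "spin": 0},
  {"jaw": 0.085, "translation": [-0.0047, -0.0238, 0], "spin": 0},
  {"jaw": 0.085, "translation": [-0.0047, -0.0238, 0], "spin": 0},
  {"jaw": 0.085, "translation": [-0.0047, -0.0238, 0], "spin": 0},
])

```text
time: 25.02
tool_pos: [592.3, 0.2, 202.4]
tcp_rot: [180.0, -0.1, -169.2]
ft_force: [-0.1, 0.1, -0.4]
finger_gap: 85.1
grip_force: 0.0
```

Request:
carry_out([
  {"jaw": 0.085, "translation": [-0.0048, -0.0239, 0.0045], "spin": 0},
  {"jaw": 0.085, "translation": [-0.0048, -0.0239, 0.0045], "spin": 0},
  {"jaw": 0.085, "translation": [-0.0048, -0.0239, 0.0045], "spin": 0},
  {"jaw": 0.085, "translation": [0, 0, 0], "spin": 0},
  {"jaw": 0.085, "translation": [0, 0, 0], "spin": 0},
  {"jaw": 0.085, "translation": [0, 0, 0], "spin": 0},
  {"jaw": 0.085, "translation": [0, 0, 0], "spin": 0},
  {"jaw": 0.085, "translation": [0, 0, 0], "spin": 0},
])

```text
time: 25.68
tool_pos: [620.2, -65.5, 190.5]
tcp_rot: [180.0, 0.0, -169.1]
ft_force: [-0.6, 0.1, 0.1]
finger_gap: 85.0
grip_force: 0.0
```

```bash
python3 plan.py g,41,108
```

```text
25.6833 [620.2 -65.5 190.5] -169.13
g,41,108 [620.2 -66.6 108. ] spin 0.0012 t [ 0.2 -1.1 82.5] dist 83.0 r 624.0
```

Request:
carry_out([
  {"jaw": 0.085, "translation": [0, -0.0011, 0.0137], "spin": 0},
  {"jaw": 0.085, "translation": [0, 0, 0.0138], "spin": 0},
  {"jaw": 0.085, "translation": [0, 0, 0.0138], "spin": 0},
  {"jaw": 0.085, "translation": [0, 0, 0.0138], "spin": 0},
  {"jaw": 0.085, "translation": [0, 0, 0.0138], "spin": 0},
  {"jaw": 0.085, "translation": [0, 0, 0.0138], "spin": 0},
  {"jaw": 0.085, "translation": [0, 0, 0], "spin": 0},
  {"jaw": 0.085, "translation": [0, 0, 0], "spin": 0},
])

```text
time: 26.35
tool_pos: [619.5, -67.5, 106.0]
tcp_rot: [179.9, -0.2, -169.2]
ft_force: [1.2, 1.2, 0.1]
finger_gap: 85.2
grip_force: 0.0
```

Request:
carry_out([
  {"jaw": 0.058, "translation": [0, 0, 0], "spin": 0},
  {"jaw": 0.058, "translation": [0, 0, 0], "spin": 0},
  {"jaw": 0.058, "translation": [0, 0, 0], "spin": 0},
  {"jaw": 0.058, "translation": [0, 0, 0], "spin": 0},
  {"jaw": 0.058, "translation": [0, 0, 0], "spin": 0},
  {"jaw": 0.058, "translation": [0, 0, 0], "spin": 0},
  {"jaw": 0.058, "translation": [0, 0, 0], "spin": 0},
  {"jaw": 0.058, "translation": [0, 0, 0], "spin": 0},
], squeeze=40)

```text
time: 27.02
tool_pos: [621.6, -67.8, 109.3]
tcp_rot: [-179.9, 0.1, -169.2]
ft_force: [1.0, -0.5, 6.0]
finger_gap: 63.6
grip_force: 44.6
```

Request:
carry_out([
  {"jaw": 0.058, "translation": [0, 0, -0.0035], "spin": 0},
  {"jaw": 0.058, "translation": [0, 0, -0.0035], "spin": 0},
  {"jaw": 0.058, "translation": [0, 0, -0.0035], "spin": 0},
  {"jaw": 0.058, "translation": [0, 0, -0.0035], "spin": 0},
  {"jaw": 0.058, "translation": [0, 0, 0], "spin": 0},
  {"jaw": 0.058, "translation": [0, 0, 0], "spin": 0},
  {"jaw": 0.058, "translation": [0, 0, 0], "spin": 0},
  {"jaw": 0.058, "translation": [0, 0, 0], "spin": 0},
])

```text
time: 27.68
tool_pos: [620.3, -67.6, 121.5]
tcp_rot: [180.0, -0.0, -169.2]
ft_force: [0.6, 0.3, -0.6]
finger_gap: 63.2
grip_force: 43.9
```

```bash
python3 plan.py g,-120,122 d,-95,122 d,4,121
```

```text
27.6833 [620.3 -67.6 121.5] -169.2
g,-120,122 [462.  -96.8 122. ] spin -0.0 t [161.    1.   -0.5] dist 161.0 r 472.0
d,-95,122 [ 497.1 -263.8  122. ] spin 0.1047 t [ -21.  -169.4   -0. ] dist 171.0 r 563.0
d,4,121 [ 595.8 -255.6  121. ] spin -0.0 t [-99.  -0.   1.] dist 99.0 r 648.0
```

Request:
carry_out([
  {"jaw": 0.058, "translation": [0.0115, 0.001, 0], "spin": 0},
  {"jaw": 0.058, "translation": [0.0115, 0, 0], "spin": 0},
  {"jaw": 0.058, "translation": [0.0115, 0, 0], "spin": 0},
  {"jaw": 0.058, "translation": [0.0115, 0, 0], "spin": 0},
  {"jaw": 0.058, "translation": [0.0115, 0, 0], "spin": 0},
  {"jaw": 0.058, "translation": [0.0115, 0, 0], "spin": 0},
  {"jaw": 0.058, "translation": [0.0115, 0, 0], "spin": 0},
  {"jaw": 0.058, "translation": [0.0115, 0, 0], "spin": 0},
])

```text
time: 28.35
tool_pos: [529.3, -83.9, 121.6]
tcp_rot: [180.0, -0.0, -169.2]
ft_force: [0.7, 0.7, -0.4]
finger_gap: 63.1
grip_force: 43.9
```

Request:
carry_out([
  {"jaw": 0.058, "translation": [0.0115, 0, 0], "spin": 0},
  {"jaw": 0.058, "translation": [0.0115, 0, 0], "spin": 0},
  {"jaw": 0.058, "translation": [0.0115, 0, 0], "spin": 0},
  {"jaw": 0.058, "translation": [0.0115, 0, 0], "spin": 0},
  {"jaw": 0.058, "translation": [0.0115, 0, 0], "spin": 0},
  {"jaw": 0.058, "translation": [0.0115, 0, 0], "spin": 0},
  {"jaw": 0.058, "translation": [0, 0, 0], "spin": 0},
  {"jaw": 0.058, "translation": [0, 0, 0], "spin": 0},
])

```text
time: 29.02
tool_pos: [462.1, -96.9, 121.8]
tcp_rot: [-180.0, 0.0, -169.2]
ft_force: [0.4, -0.6, -0.4]
finger_gap: 63.1
grip_force: 43.9
```

Request:
carry_out([
  {"jaw": 0.058, "translation": [0, 0, 0], "spin": 0.1047},
  {"jaw": 0.058, "translation": [-0.003, -0.0242, 0], "spin": 0},
  {"jaw": 0.058, "translation": [-0.003, -0.0242, 0], "spin": 0},
  {"jaw": 0.058, "translation": [-0.003, -0.0242, 0], "spin": 0},
  {"jaw": 0.058, "translation": [-0.003, -0.0242, 0], "spin": 0},
  {"jaw": 0.058, "translation": [-0.003, -0.0242, 0], "spin": 0},
  {"jaw": 0.058, "translation": [-0.003, -0.0242, 0], "spin": 0},
  {"jaw": 0.058, "translation": [-0.003, -0.0242, 0], "spin": 0},
])

```text
time: 29.68
tool_pos: [498.2, -265.2, 121.6]
tcp_rot: [-180.0, 0.0, -175.2]
ft_force: [0.5, 0.1, -0.4]
finger_gap: 63.2
grip_force: 44.1
```

Request:
carry_out([
  {"jaw": 0.058, "translation": [0, 0, 0], "spin": 0},
  {"jaw": 0.058, "translation": [0, 0, 0], "spin": 0},
  {"jaw": 0.058, "translation": [0, 0, 0], "spin": 0},
  {"jaw": 0.058, "translation": [0, 0, 0], "spin": 0},
  {"jaw": 0.058, "translation": [0, 0, 0], "spin": 0},
  {"jaw": 0.058, "translation": [0, 0, 0], "spin": 0},
  {"jaw": 0.058, "translation": [0, 0, 0], "spin": 0},
  {"jaw": 0.058, "translation": [0, 0, 0], "spin": 0},
])

```text
time: 30.35
tool_pos: [497.4, -263.5, 121.9]
tcp_rot: [-180.0, 0.0, -175.2]
ft_force: [-0.6, -0.8, 0.1]
finger_gap: 63.1
grip_force: 44.1
```

```bash
python3 plan.py d,4,121;  python3 - <<'E'
from h import *
s=r.snapshot("top");w=shot("wrist","e")
a=cv2.resize(s["pixels"][110:260,110:410],(600,300),interpolation=cv2.INTER_CUBIC)
b=cv2.resize(w["pixels"][160:360],(600,234));cv2.imwrite("pics/e1.png",np.vstack([a,b]))
E
```

```text
30.35 [ 497.4 -263.5  121.9] -175.17
d,4,121 [ 595.8 -255.6  121. ] spin 0.0005 t [-98.7  -0.3   0.9] dist 99.0 r 648.0
30.45 [ 497.4 -263.7  121.9] [-1.7999e+02  1.0000e-02 -1.7518e+02]
```

View pics/e1.png

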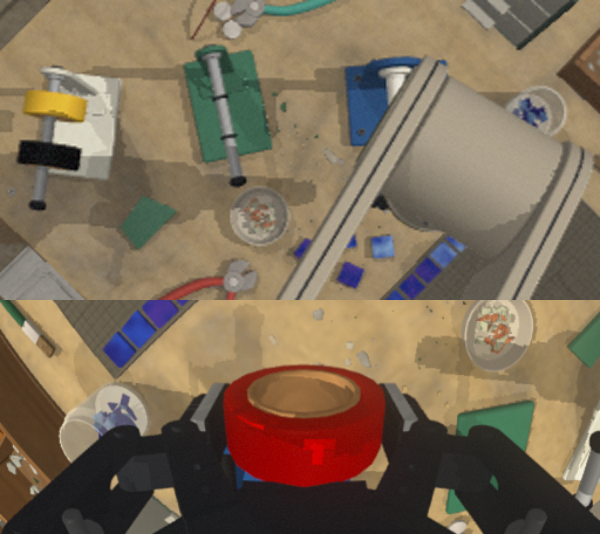

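Yellow (55,105) and black (50,153) hang on the spare rod, and red is held level. I'll put it on the spindle.

Request:
carry_out([
  {"jaw": 0.058, "translation": [-0.0065, 0, 0], "spin": 0},
  {"jaw": 0.058, "translation": [-0.0065, 0, 0], "spin": 0},
  {"jaw": 0.058, "translation": [-0.0065, 0, 0], "spin": 0},
  {"jaw": 0.058, "translation": [-0.0065, 0, 0], "spin": 0},
  {"jaw": 0.058, "translation": [-0.0065, 0, 0], "spin": 0},
  {"jaw": 0.058, "translation": [-0.0065, 0, 0], "spin": 0},
  {"jaw": 0.058, "translation": [-0.0065, 0, 0], "spin": 0},
  {"jaw": 0.058, "translation": [-0.0065, 0, 0], "spin": 0},
])

```text
time: 31.12
tool_pos: [549.8, -259.4, 121.7]
tcp_rot: [180.0, -0.0, -175.2]
ft_force: [0.6, -0.6, -0.4]
finger_gap: 63.3
grip_force: 44.2
```

Request:
carry_out([
  {"jaw": 0.058, "translation": [-0.0065, 0, 0], "spin": 0},
  {"jaw": 0.058, "translation": [-0.0065, 0, 0], "spin": 0},
  {"jaw": 0.058, "translation": [-0.0065, 0, 0], "spin": 0},
  {"jaw": 0.058, "translation": [-0.0065, 0, 0], "spin": 0},
  {"jaw": 0.058, "translation": [-0.0065, 0, 0], "spin": 0},
  {"jaw": 0.058, "translation": [-0.0065, 0, 0], "spin": 0},
  {"jaw": 0.058, "translation": [-0.007, 0, 0], "spin": 0},
  {"jaw": 0.058, "translation": [0, 0, 0], "spin": 0},
])

```text
time: 31.78
tool_pos: [596.2, -255.5, 121.9]
tcp_rot: [-180.0, 0.0, -175.2]
ft_force: [0.9, -0.4, 0.1]
finger_gap: 63.2
grip_force: 44.2
```

Request:
carry_out([
  {"jaw": 0.058, "translation": [0, 0, 0], "spin": 0},
  {"jaw": 0.058, "translation": [0, 0, 0], "spin": 0},
  {"jaw": 0.058, "translation": [0, 0, 0.003], "spin": 0},
  {"jaw": 0.058, "translation": [0, 0, 0.003], "spin": 0},
  {"jaw": 0.058, "translation": [0, 0, 0.002], "spin": 0},
  {"jaw": 0.058, "translation": [0, 0, 0], "spin": 0},
  {"jaw": 0.058, "translation": [0, 0, 0], "spin": 0},
  {"jaw": 0.058, "translation": [0, 0, 0], "spin": 0},
])

```text
time: 32.45
tool_pos: [594.8, -255.6, 113.6]
tcp_rot: [180.0, -0.0, -175.2]
ft_force: [-0.5, 0.0, -0.9]
finger_gap: 63.2
grip_force: 44.2
```

```bash
python3 plan.py d,4,111
```

```text
32.45 [ 594.8 -255.6  113.6] -175.2
d,4,111 [ 595.8 -255.6  111. ] spin -0.0001 t [-1.  -0.   2.6] dist 3.0 r 648.0
```

Not in contact yet; I'll lower about 1.5 mm more and check the force.

Request:
carry_out([
  {"jaw": 0.058, "translation": [0, 0, 0.001], "spin": 0},
  {"jaw": 0.058, "translation": [0, 0, 0.0005], "spin": 0},
  {"jaw": 0.058, "translation": [0, 0, 0], "spin": 0},
  {"jaw": 0.058, "translation": [0, 0, 0], "spin": 0},
  {"jaw": 0.058, "translation": [0, 0, 0], "spin": 0},
  {"jaw": 0.058, "translation": [0, 0, 0], "spin": 0},
  {"jaw": 0.058, "translation": [0, 0, 0], "spin": 0},
  {"jaw": 0.058, "translation": [0, 0, 0], "spin": 0},
])

```text
time: 33.12
tool_pos: [595.3, -255.9, 113.3]
tcp_rot: [-180.0, 0.0, -175.2]
ft_force: [-2.6, 0.9, 6.1]
finger_gap: 63.4
grip_force: 44.9
```

Request:
carry_out([
  {"jaw": 0.075, "translation": [0, 0, 0], "spin": 0},
  {"jaw": 0.085, "translation": [0, 0, 0], "spin": 0},
  {"jaw": 0.085, "translation": [0, 0, 0], "spin": 0},
  {"jaw": 0.085, "translation": [0, 0, 0], "spin": 0},
  {"jaw": 0.085, "translation": [0, 0, 0], "spin": 0},
  {"jaw": 0.085, "translation": [0, 0, 0], "spin": 0},
  {"jaw": 0.085, "translation": [0, 0, -0.005], "spin": 0},
  {"jaw": 0.085, "translation": [0, 0, -0.01], "spin": 0},
])

```text
time: 33.78
tool_pos: [594.0, -255.1, 126.1]
tcp_rot: [179.9, -0.1, -175.2]
ft_force: [0.3, 0.1, -0.1]
finger_gap: 84.8
grip_force: 0.0
```

Request:
carry_out([
  {"jaw": 0.085, "translation": [0, 0, -0.016], "spin": 0},
  {"jaw": 0.085, "translation": [0, 0, -0.016], "spin": 0},
  {"jaw": 0.085, "translation": [0, 0, -0.016], "spin": 0},
  {"jaw": 0.085, "translation": [0, 0, -0.016], "spin": 0},
  {"jaw": 0.085, "translation": [0, 0, -0.016], "spin": 0},
  {"jaw": 0.085, "translation": [0, 0, -0.016], "spin": 0},
  {"jaw": 0.085, "translation": [0, 0, 0], "spin": 0},
  {"jaw": 0.085, "translation": [0, 0, 0], "spin": 0},
])

```text
time: 34.45
tool_pos: [595.9, -256.1, 225.3]
tcp_rot: [-179.9, 0.2, -175.2]
ft_force: [0.2, -0.2, 0.5]
finger_gap: 84.9
grip_force: 0.0
```

```bash
python3 plan.py s,-14.7,190
```

```text
34.45 [ 595.9 -256.1  225.3] -175.2
s,-14.7,190 [547.3 113.2 190. ] spin 0.2356 t [103.9 357.8  35.3] dist 374.0 r 559.0
```

Request:
carry_out([
  {"jaw": 0.085, "translation": [0, 0, 0], "spin": 0.1178},
  {"jaw": 0.085, "translation": [0, 0, 0], "spin": 0.1178},
  {"jaw": 0.085, "translation": [0.0074, 0.0256, 0.0025], "spin": 0},
  {"jaw": 0.085, "translation": [0.0074, 0.0256, 0.0025], "spin": 0},
  {"jaw": 0.085, "translation": [0.0074, 0.0256, 0.0025], "spin": 0},
  {"jaw": 0.085, "translation": [0.0074, 0.0256, 0.0025], "spin": 0},
  {"jaw": 0.085, "translation": [0.0074, 0.0256, 0.0025], "spin": 0},
  {"jaw": 0.085, "translation": [0.0074, 0.0256, 0.0025], "spin": 0},
])

```text
time: 35.12
tool_pos: [573.2, -95.8, 206.6]
tcp_rot: [180.0, -0.1, 171.3]
ft_force: [-0.0, -0.2, 0.0]
finger_gap: 85.0
grip_force: 0.0
```

Request:
carry_out([
  {"jaw": 0.085, "translation": [0.0074, 0.0256, 0.0025], "spin": 0},
  {"jaw": 0.085, "translation": [0.0074, 0.0256, 0.0025], "spin": 0},
  {"jaw": 0.085, "translation": [0.0074, 0.0256, 0.0025], "spin": 0},
  {"jaw": 0.085, "translation": [0.0074, 0.0256, 0.0025], "spin": 0},
  {"jaw": 0.085, "translation": [0.0074, 0.0255, 0.0025], "spin": 0},
  {"jaw": 0.085, "translation": [0.0075, 0.0255, 0.0025], "spin": 0},
  {"jaw": 0.085, "translation": [0.0075, 0.0255, 0.0025], "spin": 0},
  {"jaw": 0.085, "translation": [0.0075, 0.0255, 0.0025], "spin": 0},
])

```text
time: 35.78
tool_pos: [545.2, 115.1, 186.7]
tcp_rot: [-180.0, -0.1, 171.3]
ft_force: [0.2, -0.0, 0.2]
finger_gap: 85.4
grip_force: 0.0
```

Request:
carry_out([
  {"jaw": 0.085, "translation": [0, 0, 0], "spin": 0},
  {"jaw": 0.085, "translation": [0, 0, 0], "spin": 0},
  {"jaw": 0.085, "translation": [0, 0, 0], "spin": 0},
  {"jaw": 0.085, "translation": [0, 0, 0], "spin": 0},
  {"jaw": 0.085, "translation": [0, 0, 0], "spin": 0},
  {"jaw": 0.085, "translation": [0, 0, 0], "spin": 0},
  {"jaw": 0.085, "translation": [0, 0, 0], "spin": 0},
  {"jaw": 0.085, "translation": [0, 0, 0], "spin": 0},
])

```text
time: 36.45
tool_pos: [546.6, 113.4, 188.4]
tcp_rot: [180.0, 0.0, 171.3]
ft_force: [-0.2, 1.0, -1.0]
finger_gap: 85.5
grip_force: 0.0
```

```bash
python3 plan.py s,-14.7,108;  python3 - <<'E'
from h import *
s=r.snapshot("top");w=shot("wrist","e")
a=cv2.resize(s["pixels"][110:260,110:410],(600,300),interpolation=cv2.INTER_CUBIC)
b=cv2.resize(w["pixels"][160:360],(600,234));cv2.imwrite("pics/f1.png",np.vstack([a,b]))
E
```

```text
36.45 [546.6 113.4 188.4] 171.26
s,-14.7,108 [547.3 113.2 108. ] spin -0.0008 t [-0.7 -0.1 80.4] dist 80.0 r 559.0
36.55 [546.5 113.7 188.3] [1.8000e+02 1.0000e-02 1.7128e+02]
```

View pics/f1.png

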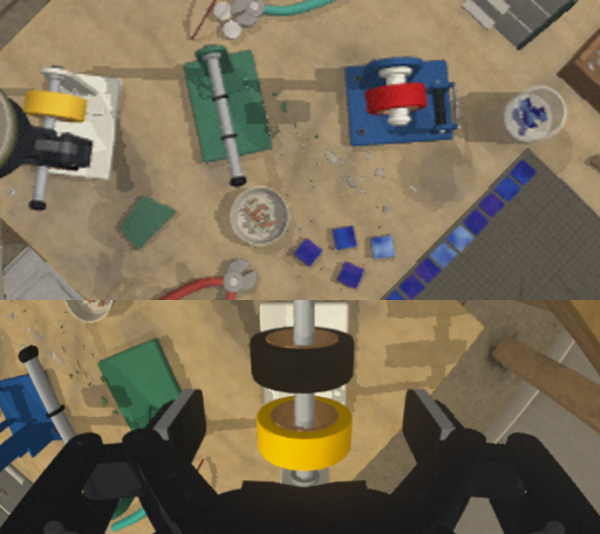

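Red sits on the spindle at (397,98), clear of the flange and lip, and black is centred under the gripper. Now black goes back.

Request:
carry_out([
  {"jaw": 0.085, "translation": [0, 0, 0.0133], "spin": 0},
  {"jaw": 0.085, "translation": [0, 0, 0.0133], "spin": 0},
  {"jaw": 0.085, "translation": [0, 0, 0.0133], "spin": 0},
  {"jaw": 0.085, "translation": [0, 0, 0.0133], "spin": 0},
  {"jaw": 0.085, "translation": [0, 0, 0.0133], "spin": 0},
  {"jaw": 0.085, "translation": [0, 0, 0.0133], "spin": 0},
  {"jaw": 0.085, "translation": [0, 0, 0], "spin": 0},
  {"jaw": 0.085, "translation": [0, 0, 0], "spin": 0},
])

```text
time: 37.22
tool_pos: [545.4, 113.8, 107.0]
tcp_rot: [-180.0, -0.2, 171.3]
ft_force: [-0.2, 0.2, 0.9]
finger_gap: 85.2
grip_force: 0.0
```

Request:
carry_out([
  {"jaw": 0.058, "translation": [0, 0, 0], "spin": 0},
  {"jaw": 0.058, "translation": [0, 0, 0], "spin": 0},
  {"jaw": 0.058, "translation": [0, 0, 0], "spin": 0},
  {"jaw": 0.058, "translation": [0, 0, 0], "spin": 0},
  {"jaw": 0.058, "translation": [0, 0, 0], "spin": 0},
  {"jaw": 0.058, "translation": [0, 0, 0], "spin": 0},
  {"jaw": 0.058, "translation": [0, 0, 0], "spin": 0},
  {"jaw": 0.058, "translation": [0, 0, 0], "spin": 0},
], squeeze=40)

```text
time: 37.88
tool_pos: [547.4, 114.0, 109.8]
tcp_rot: [180.0, 0.1, 171.3]
ft_force: [0.2, 0.0, 6.3]
finger_gap: 63.5
grip_force: 44.5
```

Request:
carry_out([
  {"jaw": 0.058, "translation": [0, 0, -0.0035], "spin": 0},
  {"jaw": 0.058, "translation": [0, 0, -0.0035], "spin": 0},
  {"jaw": 0.058, "translation": [0, 0, -0.0035], "spin": 0},
  {"jaw": 0.058, "translation": [0, 0, -0.0035], "spin": 0},
  {"jaw": 0.058, "translation": [0, 0, 0], "spin": 0},
  {"jaw": 0.058, "translation": [0, 0, 0], "spin": 0},
  {"jaw": 0.058, "translation": [0, 0, 0], "spin": 0},
  {"jaw": 0.058, "translation": [0, 0, 0], "spin": 0},
])

```text
time: 38.55
tool_pos: [546.2, 113.9, 122.2]
tcp_rot: [-180.0, -0.0, 171.3]
ft_force: [0.4, 0.2, -0.4]
finger_gap: 63.5
grip_force: 44.0
```

```bash
python3 plan.py s,-120,122 g,-120,122 g,0,122
```

```text
38.55 [546.2 113.9 122.2] 171.3
s,-120,122 [443.2 129.2 122. ] spin 0.0 t [104.1  -0.5   0.2] dist 104.0 r 462.0
g,-120,122 [462.  -96.8 122. ] spin -0.3403 t [  23.8 -225.5   -0. ] dist 227.0 r 472.0
g,0,122 [579.9 -74.3 122. ] spin -0.0 t [-120.   -0.   -0.] dist 120.0 r 585.0
```

Request:
carry_out([
  {"jaw": 0.058, "translation": [0.0116, 0, 0], "spin": 0},
  {"jaw": 0.058, "translation": [0.0116, 0, 0], "spin": 0},
  {"jaw": 0.058, "translation": [0.0116, 0, 0], "spin": 0},
  {"jaw": 0.058, "translation": [0.0116, 0, 0], "spin": 0},
  {"jaw": 0.058, "translation": [0.0116, 0, 0], "spin": 0},
  {"jaw": 0.058, "translation": [0.0116, 0, 0], "spin": 0},
  {"jaw": 0.058, "translation": [0.0116, 0, 0], "spin": 0},
  {"jaw": 0.058, "translation": [0.0116, 0, 0], "spin": 0},
])

```text
time: 39.22
tool_pos: [453.9, 128.0, 122.2]
tcp_rot: [-180.0, -0.0, 171.3]
ft_force: [-0.4, -0.3, -1.2]
finger_gap: 63.8
grip_force: 44.0
```

Request:
carry_out([
  {"jaw": 0.058, "translation": [0.0116, 0, 0], "spin": 0},
  {"jaw": 0.058, "translation": [0, 0, 0], "spin": 0},
  {"jaw": 0.058, "translation": [0, 0, 0], "spin": 0},
  {"jaw": 0.058, "translation": [0, 0, 0], "spin": -0.1134},
  {"jaw": 0.058, "translation": [0, 0, 0], "spin": -0.1134},
  {"jaw": 0.058, "translation": [0, 0, 0], "spin": -0.1134},
  {"jaw": 0.058, "translation": [0, 0, 0], "spin": 0},
  {"jaw": 0.058, "translation": [0, 0, 0], "spin": 0},
])

```text
time: 39.88
tool_pos: [443.7, 129.5, 122.5]
tcp_rot: [-180.0, 0.0, -169.4]
ft_force: [0.1, 1.1, -0.3]
finger_gap: 63.4
grip_force: 44.0
```

Request:
carry_out([
  {"jaw": 0.058, "translation": [0.003, -0.0282, 0], "spin": 0},
  {"jaw": 0.058, "translation": [0.003, -0.0282, 0], "spin": 0},
  {"jaw": 0.058, "translation": [0.003, -0.0282, 0], "spin": 0},
  {"jaw": 0.058, "translation": [0.003, -0.0282, 0], "spin": 0},
  {"jaw": 0.058, "translation": [0.003, -0.0282, 0], "spin": 0},
  {"jaw": 0.058, "translation": [0.003, -0.0282, 0], "spin": 0},
  {"jaw": 0.058, "translation": [0.003, -0.0282, 0], "spin": 0},
  {"jaw": 0.058, "translation": [0.003, -0.0282, 0], "spin": 0},
])

```text
time: 40.55
tool_pos: [462.1, -98.1, 122.6]
tcp_rot: [-180.0, 0.0, -169.5]
ft_force: [0.8, 0.9, -0.9]
finger_gap: 63.5
grip_force: 44.1
```

Request:
carry_out([
  {"jaw": 0.058, "translation": [0, 0, 0], "spin": 0},
  {"jaw": 0.058, "translation": [0, 0, 0], "spin": 0},
  {"jaw": 0.058, "translation": [0, 0, 0], "spin": 0},
  {"jaw": 0.058, "translation": [0, 0, 0], "spin": 0},
  {"jaw": 0.058, "translation": [0, 0, 0], "spin": 0},
  {"jaw": 0.058, "translation": [0, 0, 0], "spin": 0},
  {"jaw": 0.058, "translation": [0, 0, 0], "spin": 0},
  {"jaw": 0.058, "translation": [0, 0, 0], "spin": 0},
])

```text
time: 41.22
tool_pos: [461.9, -95.9, 122.5]
tcp_rot: [-180.0, 0.0, -169.2]
ft_force: [0.3, 0.2, -1.9]
finger_gap: 63.3
grip_force: 44.2
```

```bash
python3 plan.py g,0.5,122
```

```text
41.2167 [461.9 -95.9 122.5] -169.17
g,0.5,122 [580.4 -74.2 122. ] spin 0.0006 t [-120.4   -0.9    0.5] dist 120.0 r 585.0
```

Request:
carry_out([
  {"jaw": 0.058, "translation": [-0.01, -0.0009, 0], "spin": 0},
  {"jaw": 0.058, "translation": [-0.01, 0, 0], "spin": 0},
  {"jaw": 0.058, "translation": [-0.01, 0, 0], "spin": 0},
  {"jaw": 0.058, "translation": [-0.01, 0, 0], "spin": 0},
  {"jaw": 0.058, "translation": [-0.01, 0, 0], "spin": 0},
  {"jaw": 0.058, "translation": [-0.01, 0, 0], "spin": 0},
  {"jaw": 0.058, "translation": [-0.01, 0, 0], "spin": 0},
  {"jaw": 0.058, "translation": [-0.01, 0, 0], "spin": 0},
])

```text
time: 41.88
tool_pos: [541.1, -82.0, 122.4]
tcp_rot: [180.0, -0.0, -169.2]
ft_force: [-0.3, 0.5, -0.4]
finger_gap: 62.9
grip_force: 44.2
```

Request:
carry_out([
  {"jaw": 0.058, "translation": [-0.01, 0, 0], "spin": 0},
  {"jaw": 0.058, "translation": [-0.01, 0, 0], "spin": 0},
  {"jaw": 0.058, "translation": [-0.01, 0, 0], "spin": 0},
  {"jaw": 0.058, "translation": [-0.0104, 0, 0], "spin": 0},
  {"jaw": 0.058, "translation": [0, 0, 0], "spin": 0},
  {"jaw": 0.058, "translation": [0, 0, 0], "spin": 0},
  {"jaw": 0.058, "translation": [0, 0, 0], "spin": 0},
  {"jaw": 0.058, "translation": [0, 0, 0], "spin": 0},
])

```text
time: 42.55
tool_pos: [579.7, -74.8, 122.3]
tcp_rot: [180.0, -0.0, -169.2]
ft_force: [-0.4, -1.1, -1.3]
finger_gap: 63.0
grip_force: 44.3
```

Request:
carry_out([
  {"jaw": 0.058, "translation": [0, 0, 0.003], "spin": 0},
  {"jaw": 0.058, "translation": [0, 0, 0.003], "spin": 0},
  {"jaw": 0.058, "translation": [0, 0, 0.003], "spin": 0},
  {"jaw": 0.058, "translation": [0, 0, 0.003], "spin": 0},
  {"jaw": 0.058, "translation": [0, 0, 0.0015], "spin": 0},
  {"jaw": 0.058, "translation": [0, 0, 0], "spin": 0},
  {"jaw": 0.058, "translation": [0, 0, 0], "spin": 0},
  {"jaw": 0.058, "translation": [0, 0, 0], "spin": 0},
])

```text
time: 43.22
tool_pos: [580.3, -74.8, 109.6]
tcp_rot: [-180.0, 0.0, -169.2]
ft_force: [-3.5, 0.6, 6.0]
finger_gap: 63.2
grip_force: 45.0
```

Black rests on the rod at x≈0. I'll release it and fetch yellow, which is at about x=+37 on the spare stand.

Request:
carry_out([
  {"jaw": 0.075, "translation": [0, 0, 0], "spin": 0},
  {"jaw": 0.085, "translation": [0, 0, 0], "spin": 0},
  {"jaw": 0.085, "translation": [0, 0, 0], "spin": 0},
  {"jaw": 0.085, "translation": [0, 0, 0], "spin": 0},
  {"jaw": 0.085, "translation": [0, 0, 0], "spin": 0},
  {"jaw": 0.085, "translation": [0, 0, 0], "spin": 0},
  {"jaw": 0.085, "translation": [0, 0, -0.005], "spin": 0},
  {"jaw": 0.085, "translation": [0, 0, -0.01], "spin": 0},
])

```text
time: 43.88
tool_pos: [579.2, -74.5, 123.0]
tcp_rot: [179.9, -0.1, -169.2]
ft_force: [1.0, -0.4, 0.2]
finger_gap: 85.2
grip_force: 0.0
```

Request:
carry_out([
  {"jaw": 0.085, "translation": [0, 0, -0.016], "spin": 0},
  {"jaw": 0.085, "translation": [0, 0, -0.016], "spin": 0},
  {"jaw": 0.085, "translation": [0, 0, -0.016], "spin": 0},
  {"jaw": 0.085, "translation": [0, 0, -0.016], "spin": 0},
  {"jaw": 0.085, "translation": [0, 0, -0.016], "spin": 0},
  {"jaw": 0.085, "translation": [0, 0, 0], "spin": 0},
  {"jaw": 0.085, "translation": [0, 0, 0], "spin": 0},
  {"jaw": 0.085, "translation": [0, 0, 0], "spin": 0},
])

```text
time: 44.55
tool_pos: [580.1, -74.7, 203.5]
tcp_rot: [180.0, -0.0, -169.2]
ft_force: [0.6, 1.1, -0.4]
finger_gap: 84.8
grip_force: 0.0
```

```bash
python3 plan.py s,37.3,190
```

```text
44.55 [580.1 -74.7 203.5] -169.21
s,37.3,190 [598.7 105.4 190. ] spin 0.3402 t [  8.9 180.8  13.5] dist 182.0 r 608.0
```

Request:
carry_out([
  {"jaw": 0.085, "translation": [0, 0, 0], "spin": 0.1134},
  {"jaw": 0.085, "translation": [0, 0, 0], "spin": 0.1134},
  {"jaw": 0.085, "translation": [0, 0, 0], "spin": 0.1134},
  {"jaw": 0.085, "translation": [0.0011, 0.0226, 0], "spin": 0},
  {"jaw": 0.085, "translation": [0.0011, 0.0226, 0], "spin": 0},
  {"jaw": 0.085, "translation": [0.0011, 0.0226, 0], "spin": 0},
  {"jaw": 0.085, "translation": [0.0011, 0.0226, 0], "spin": 0},
  {"jaw": 0.085, "translation": [0.0011, 0.0226, 0], "spin": 0},
])

```text
time: 45.22
tool_pos: [591.0, 38.8, 202.1]
tcp_rot: [-180.0, -0.2, 171.3]
ft_force: [-0.5, 0.0, 0.1]
finger_gap: 84.8
grip_force: 0.0
```

Request:
carry_out([
  {"jaw": 0.085, "translation": [0.0011, 0.0226, 0.0045], "spin": 0},
  {"jaw": 0.085, "translation": [0.0011, 0.0226, 0.0045], "spin": 0},
  {"jaw": 0.085, "translation": [0.0011, 0.0226, 0.0045], "spin": 0},
  {"jaw": 0.085, "translation": [0, 0, 0], "spin": 0},
  {"jaw": 0.085, "translation": [0, 0, 0], "spin": 0},
  {"jaw": 0.085, "translation": [0, 0, 0], "spin": 0},
  {"jaw": 0.085, "translation": [0, 0, 0], "spin": 0},
  {"jaw": 0.085, "translation": [0, 0, 0], "spin": 0},
])

```text
time: 45.88
tool_pos: [599.0, 104.3, 190.5]
tcp_rot: [-180.0, -0.0, 171.2]
ft_force: [0.8, 0.6, -0.3]
finger_gap: 84.8
grip_force: 0.0
```

```bash
python3 plan.py s,37.3,108
```

```text
45.8833 [599.  104.3 190.5] 171.23
s,37.3,108 [598.7 105.4 108. ] spin -0.0012 t [ 0.5  1.  82.5] dist 82.0 r 608.0
```

Request:
carry_out([
  {"jaw": 0.085, "translation": [0, 0.001, 0.0137], "spin": 0},
  {"jaw": 0.085, "translation": [0, 0, 0.0137], "spin": 0},
  {"jaw": 0.085, "translation": [0, 0, 0.0137], "spin": 0},
  {"jaw": 0.085, "translation": [0, 0, 0.0137], "spin": 0},
  {"jaw": 0.085, "translation": [0, 0, 0.0137], "spin": 0},
  {"jaw": 0.085, "translation": [0, 0, 0.0137], "spin": 0},
  {"jaw": 0.085, "translation": [0, 0, 0], "spin": 0},
  {"jaw": 0.085, "translation": [0, 0, 0], "spin": 0},
])

```text
time: 46.55
tool_pos: [598.0, 106.2, 106.6]
tcp_rot: [-180.0, -0.2, 171.3]
ft_force: [-0.7, 0.0, 0.9]
finger_gap: 84.8
grip_force: 0.0
```

Request:
carry_out([
  {"jaw": 0.058, "translation": [0, 0, 0], "spin": 0},
  {"jaw": 0.058, "translation": [0, 0, 0], "spin": 0},
  {"jaw": 0.058, "translation": [0, 0, 0], "spin": 0},
  {"jaw": 0.058, "translation": [0, 0, 0], "spin": 0},
  {"jaw": 0.058, "translation": [0, 0, 0], "spin": 0},
  {"jaw": 0.058, "translation": [0, 0, 0], "spin": 0},
  {"jaw": 0.058, "translation": [0, 0, 0], "spin": 0},
  {"jaw": 0.058, "translation": [0, 0, 0], "spin": 0},
], squeeze=40)

```text
time: 47.22
tool_pos: [600.1, 106.4, 109.7]
tcp_rot: [180.0, 0.1, 171.3]
ft_force: [1.1, 0.9, 6.0]
finger_gap: 63.5
grip_force: 44.7
```

Request:
carry_out([
  {"jaw": 0.058, "translation": [0, 0, -0.0035], "spin": 0},
  {"jaw": 0.058, "translation": [0, 0, -0.0035], "spin": 0},
  {"jaw": 0.058, "translation": [0, 0, -0.0035], "spin": 0},
  {"jaw": 0.058, "translation": [0, 0, -0.0035], "spin": 0},
  {"jaw": 0.058, "translation": [0, 0, 0], "spin": 0},
  {"jaw": 0.058, "translation": [0, 0, 0], "spin": 0},
  {"jaw": 0.058, "translation": [0, 0, 0], "spin": 0},
  {"jaw": 0.058, "translation": [0, 0, 0], "spin": 0},
])

```text
time: 47.88
tool_pos: [598.9, 106.3, 122.0]
tcp_rot: [-180.0, -0.0, 171.3]
ft_force: [0.1, -0.4, -2.1]
finger_gap: 62.9
grip_force: 44.0
```

```bash
python3 plan.py s,-120,122 g,-120,122 g,-42,122
```

```text
47.8833 [598.9 106.3 122. ] 171.3
s,-120,122 [443.2 129.2 122. ] spin 0.0 t [157.3  -0.9  -0. ] dist 157.0 r 462.0
g,-120,122 [462.  -96.8 122. ] spin -0.3403 t [  23.8 -225.5   -0. ] dist 227.0 r 472.0
g,-42,122 [538.6 -82.2 122. ] spin -0.0 t [-78.  -0.  -0.] dist 78.0 r 545.0
```

Request:
carry_out([
  {"jaw": 0.058, "translation": [0.0121, -0.0009, 0], "spin": 0},
  {"jaw": 0.058, "translation": [0.0121, 0, 0], "spin": 0},
  {"jaw": 0.058, "translation": [0.0121, 0, 0], "spin": 0},
  {"jaw": 0.058, "translation": [0.0121, 0, 0], "spin": 0},
  {"jaw": 0.058, "translation": [0.0121, 0, 0], "spin": 0},
  {"jaw": 0.058, "translation": [0.0121, 0, 0], "spin": 0},
  {"jaw": 0.058, "translation": [0.0121, 0, 0], "spin": 0},
  {"jaw": 0.058, "translation": [0.0121, 0, 0], "spin": 0},
])

```text
time: 48.55
tool_pos: [502.5, 120.1, 122.1]
tcp_rot: [-180.0, -0.0, 171.3]
ft_force: [-0.5, -0.6, -0.9]
finger_gap: 63.2
grip_force: 44.0
```

Request:
carry_out([
  {"jaw": 0.058, "translation": [0.0121, 0, 0], "spin": 0},
  {"jaw": 0.058, "translation": [0.0121, 0, 0], "spin": 0},
  {"jaw": 0.058, "translation": [0.0121, 0, 0], "spin": 0},
  {"jaw": 0.058, "translation": [0.0121, 0, 0], "spin": 0},
  {"jaw": 0.058, "translation": [0.0121, 0, 0], "spin": 0},
  {"jaw": 0.058, "translation": [0, 0, 0], "spin": 0},
  {"jaw": 0.058, "translation": [0, 0, 0], "spin": 0},
  {"jaw": 0.058, "translation": [0, 0, 0], "spin": 0},
])

```text
time: 49.22
tool_pos: [444.1, 129.2, 122.5]
tcp_rot: [180.0, 0.0, 171.3]
ft_force: [0.3, -0.4, -0.9]
finger_gap: 63.3
grip_force: 44.0
```

Request:
carry_out([
  {"jaw": 0.058, "translation": [0, 0, 0], "spin": -0.1134},
  {"jaw": 0.058, "translation": [0, 0, 0], "spin": -0.1134},
  {"jaw": 0.058, "translation": [0, 0, 0], "spin": -0.1134},
  {"jaw": 0.058, "translation": [0.003, -0.0282, 0], "spin": 0},
  {"jaw": 0.058, "translation": [0.003, -0.0282, 0], "spin": 0},
  {"jaw": 0.058, "translation": [0.003, -0.0282, 0], "spin": 0},
  {"jaw": 0.058, "translation": [0.003, -0.0282, 0], "spin": 0},
  {"jaw": 0.058, "translation": [0.003, -0.0282, 0], "spin": 0},
])

```text
time: 49.88
tool_pos: [455.8, -13.7, 122.5]
tcp_rot: [-180.0, 0.0, -169.2]
ft_force: [1.3, 0.3, -0.7]
finger_gap: 63.0
grip_force: 44.1
```

Request:
carry_out([
  {"jaw": 0.058, "translation": [0.003, -0.0282, 0], "spin": 0},
  {"jaw": 0.058, "translation": [0.003, -0.0282, 0], "spin": 0},
  {"jaw": 0.058, "translation": [0.003, -0.0282, 0], "spin": 0},
  {"jaw": 0.058, "translation": [0, 0, 0], "spin": 0},
  {"jaw": 0.058, "translation": [0, 0, 0], "spin": 0},
  {"jaw": 0.058, "translation": [0, 0, 0], "spin": 0},
  {"jaw": 0.058, "translation": [0, 0, 0], "spin": 0},
  {"jaw": 0.058, "translation": [0, 0, 0], "spin": 0},
])

```text
time: 50.55
tool_pos: [462.2, -96.0, 122.2]
tcp_rot: [180.0, -0.0, -169.1]
ft_force: [-0.2, -0.8, -1.2]
finger_gap: 63.1
grip_force: 44.3
```

```bash
python3 plan.py g,-42,122
```

```text
50.55 [462.2 -96.  122.2] -169.13
g,-42,122 [538.6 -82.2 122. ] spin 0.0012 t [-77.7  -0.8   0.2] dist 78.0 r 545.0
```

Request:
carry_out([
  {"jaw": 0.058, "translation": [-0.0097, -0.0008, 0], "spin": 0},
  {"jaw": 0.058, "translation": [-0.0097, 0, 0], "spin": 0},
  {"jaw": 0.058, "translation": [-0.0097, 0, 0], "spin": 0},
  {"jaw": 0.058, "translation": [-0.0097, 0, 0], "spin": 0},
  {"jaw": 0.058, "translation": [-0.0097, 0, 0], "spin": 0},
  {"jaw": 0.058, "translation": [-0.0097, 0, 0], "spin": 0},
  {"jaw": 0.058, "translation": [-0.0097, 0, 0], "spin": 0},
  {"jaw": 0.058, "translation": [-0.0097, 0, 0], "spin": 0},
])

```text
time: 51.22
tool_pos: [539.4, -82.6, 122.3]
tcp_rot: [-180.0, 0.0, -169.2]
ft_force: [0.0, 0.9, -1.4]
finger_gap: 63.4
grip_force: 44.3
```

Request:
carry_out([
  {"jaw": 0.058, "translation": [0, 0, 0], "spin": 0},
  {"jaw": 0.058, "translation": [0, 0, 0], "spin": 0},
  {"jaw": 0.058, "translation": [0, 0, 0], "spin": 0},
  {"jaw": 0.058, "translation": [0, 0, 0.003], "spin": 0},
  {"jaw": 0.058, "translation": [0, 0, 0.003], "spin": 0},
  {"jaw": 0.058, "translation": [0, 0, 0.003], "spin": 0},
  {"jaw": 0.058, "translation": [0, 0, 0.003], "spin": 0},
  {"jaw": 0.058, "translation": [0, 0, 0.001], "spin": 0},
])

```text
time: 51.88
tool_pos: [538.3, -83.3, 109.7]
tcp_rot: [-180.0, -0.0, -169.2]
ft_force: [-6.3, 0.2, 11.6]
finger_gap: 63.1
grip_force: 45.7
```

Request:
carry_out([
  {"jaw": 0.058, "translation": [0, 0, 0], "spin": 0},
  {"jaw": 0.058, "translation": [0, 0, 0], "spin": 0},
  {"jaw": 0.058, "translation": [0, 0, 0], "spin": 0},
  {"jaw": 0.058, "translation": [0, 0, 0], "spin": 0},
  {"jaw": 0.058, "translation": [0, 0, 0], "spin": 0},
  {"jaw": 0.058, "translation": [0, 0, 0], "spin": 0},
  {"jaw": 0.058, "translation": [0, 0, 0], "spin": 0},
  {"jaw": 0.058, "translation": [0, 0, 0], "spin": 0},
])

```text
time: 52.55
tool_pos: [538.4, -83.2, 109.7]
tcp_rot: [-180.0, -0.0, -169.2]
ft_force: [-3.2, -0.3, 4.9]
finger_gap: 63.2
grip_force: 45.0
```

Request:
carry_out([
  {"jaw": 0.075, "translation": [0, 0, 0], "spin": 0},
  {"jaw": 0.085, "translation": [0, 0, 0], "spin": 0},
  {"jaw": 0.085, "translation": [0, 0, 0], "spin": 0},
  {"jaw": 0.085, "translation": [0, 0, 0], "spin": 0},
  {"jaw": 0.085, "translation": [0, 0, 0], "spin": 0},
  {"jaw": 0.085, "translation": [0, 0, 0], "spin": 0},
  {"jaw": 0.085, "translation": [0, 0, -0.005], "spin": 0},
  {"jaw": 0.085, "translation": [0, 0, -0.01], "spin": 0},
])

```text
time: 53.22
tool_pos: [537.5, -82.9, 123.4]
tcp_rot: [179.9, -0.1, -169.2]
ft_force: [-0.0, 0.2, -0.9]
finger_gap: 84.9
grip_force: 0.0
```

Request:
carry_out([
  {"jaw": 0.085, "translation": [0, 0, -0.016], "spin": 0},
  {"jaw": 0.085, "translation": [0, 0, -0.016], "spin": 0},
  {"jaw": 0.085, "translation": [0, 0, -0.016], "spin": 0},
  {"jaw": 0.085, "translation": [0, 0, -0.016], "spin": 0},
  {"jaw": 0.085, "translation": [0, 0, -0.016], "spin": 0},
  {"jaw": 0.085, "translation": [0, 0, -0.016], "spin": 0},
  {"jaw": 0.085, "translation": [0, 0, 0], "spin": 0},
  {"jaw": 0.085, "translation": [0, 0, 0], "spin": 0},
])

```text
time: 53.88
tool_pos: [539.5, -83.4, 222.1]
tcp_rot: [-179.9, 0.2, -169.2]
ft_force: [0.6, 0.4, -0.3]
finger_gap: 84.8
grip_force: 0.0
```

Request:
carry_out([
  {"jaw": 0.085, "translation": [0, 0.025, 0], "spin": 0},
  {"jaw": 0.085, "translation": [0, 0.025, 0], "spin": 0},
  {"jaw": 0.085, "translation": [0, 0.025, 0], "spin": 0},
  {"jaw": 0.085, "translation": [0, 0.025, 0], "spin": 0},
  {"jaw": 0.085, "translation": [0, 0.025, 0], "spin": 0},
  {"jaw": 0.085, "translation": [0, 0.025, 0], "spin": 0},
  {"jaw": 0.085, "translation": [0, 0, 0], "spin": 0},
  {"jaw": 0.085, "translation": [0, 0, 0], "spin": 0},
])

```text
time: 54.55
tool_pos: [509.6, 65.2, 219.2]
tcp_rot: [180.0, -0.1, -169.1]
ft_force: [-0.1, -0.3, 0.1]
finger_gap: 84.8
grip_force: 0.0
```

```bash
python3 - <<'E'
from h import *
s=r.snapshot("top");w=shot("wrist","z")
a=cv2.resize(s["pixels"][110:260,110:410],(600,300),interpolation=cv2.INTER_CUBIC)
b=cv2.resize(w["pixels"][130:360],(600,270));cv2.imwrite("pics/z1.png",np.vstack([a,b]))
E
```

```text
54.65 [510.1  63.8 219.5] [-1.7999e+02 -7.0000e-02 -1.6919e+02]
```

View pics/z1.png

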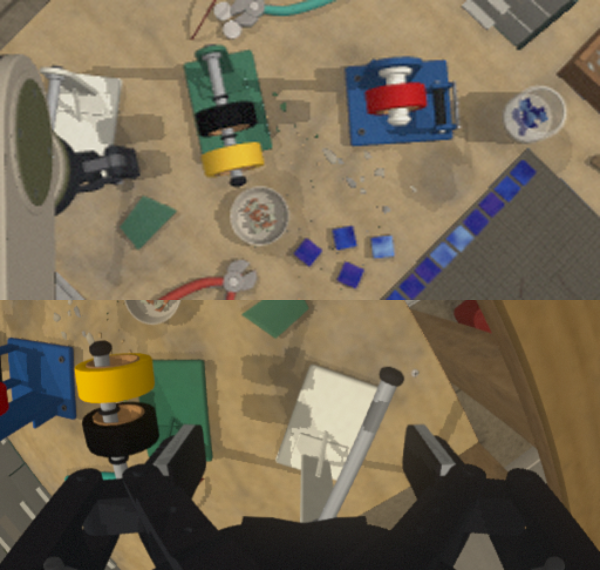

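Red is on the dispenser at (397,98), black in the middle bay at (226,118) and yellow in the front bay at (233,158). The bystanders haven't moved and the gripper is clear.

```bash
python3 -c "
from bench import r
print(r.hand_in())"
```

```text
the job is handed in; nothing more can be done
None
```

The red roll is on the dispenser's spindle, black is back in the middle bay and yellow in the front bay of the green stand; no roll went near the bench, the bystanders are where they stood, and the job was handed in at about 55 s of the 131 s allowed.

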